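Clear the shaker deck, snap its platform on and load it

TASK

Get the shaker ready for its run: with the scraper block push every sharp plastic chip off the deck into the pan behind it, never touching the chips with the fingers, and then press the yellow platform down over the four snap posts until every one clicks and the board is fully home. After that stand each tube rack on the bench flat on the platform, within its edges, and only then flip the start switch fully on. Leave the scraper standing upright on its blue mat, and do not shove the other things on the bench about.

Things in the scene. Friction and masses are not known exactly. Their poses are not given: they have to be found in the camera images.
- shaker: Orbital shaker, white, fixed. Origin on the bench under its deck's centre, z up. Deck: a bare channel 80 mm high, 200 mm long (x), 136 mm wide (y) between grey rails (20 mm wide, centred at y = +-78, 10 mm above the deck). A 10 mm lip closes the -x end (inner face x = -92 mm); the +x end (x = +100) is open above the pan. Console 200 x 85 mm, 75 mm high, centred at y = -152 mm.
- seat (a point): Midway between the 4 blue snap posts (x = +-70, y = +-78 mm from here, shaker axes), at their shoulders, 95 mm above the bench: the seated board's underside lies here. Heads are pointed, 21 mm tall, 13 mm thick; 2 springy wings (21 mm over both, along x) give way to a board pushed down, then spring out over it. 4 to 8 N a post; below the shoulder it is rigid.
- pan: Grey open pan fixed to the shaker below the deck's open +x end, 90 (x) x 210 (y) x 45 mm high, walls and floor 4 mm. Origin under the centre of its floor, on the bench; same axes as the shaker.
- platform: Yellow board 190 (x) x 206 (y) x 6 mm, 0.4 kg. Origin at the centre of its underside. Four 16 mm square holes; rims 8 mm high along the y edges. Black carry handle along x in the middle: bar 94 x 14 mm, 26 to 44 mm above the underside. Fits either way round. Rack lanes (58 mm wide, dark strips) centred at y = +-39 mm. Unpressed it rests about 10 mm too high on the posts' wings.
- scraper: Scraper block: white and black rubber foot 30 (x) x 118 (y) x 24 mm high, with a red upright grip 22 (x) x 70 (y) mm from 24 to 68 mm above the underside; about 0.2 kg. It scrapes with its flat x faces. Origin at the centre of its underside. It stands upright on the mat.
- mat: Thin blue mat 85 (x) x 160 (y) x 3 mm fixed on the bench, the scraper's place. Origin under its centre, on the bench.
- start_switch (a joint): Red paddle switch on the console, hinged about the shaker's y axis: 0 = off, leaning 0.45 rad to the shaker's -x; 0.9 = on, leaning 0.45 rad to +x. It stays where it is left and needs about 2 N near its tip.
- start_switch_tip (a point): Middle of the paddle's upper end. The paddle is 48 mm long, 26 mm wide (y), 8 mm thick, from a pivot 87 mm above the bench at x = +10, y = -152.5 mm in the shaker's frame; a black bezel 60 x 42 mm surrounds it below the pivot.
- hole0 (a point): Centre of the platform's hole at x = -70, y = -78 mm, at the board's underside. Home is on the post's shoulder, 95 mm above the bench.
- hole1 (a point): Centre of the platform's hole at x = -70, y = 78 mm, at the board's underside. Home is on the post's shoulder, 95 mm above the bench.
- hole2 (a point): Centre of the platform's hole at x = 70, y = 78 mm, at the board's underside. Home is on the post's shoulder, 95 mm above the bench.
- hole3 (a point): Centre of the platform's hole at x = 70, y = -78 mm, at the board's underside. Home is on the post's shoulder, 95 mm above the bench.
- rack_green: Green tube rack with capped tubes, 100 (x) x 46 (y) mm, body 36 mm high, tube caps to 44 mm; over it, along x, a carry bar 98 mm long, 12 mm wide (y), from 56 to 72 mm above the underside, on end posts at x = +-45 mm. About 0.16 kg. Origin at the centre of its underside. May be absent.
- rack_orange: Orange tube rack with capped tubes, 100 (x) x 46 (y) mm, body 36 mm high, tube caps to 44 mm; over it, along x, a carry bar 98 mm long, 12 mm wide (y), from 56 to 72 mm above the underside, on end posts at x = +-45 mm. About 0.16 kg. Origin at the centre of its underside. May be absent.
- rack_purple: Purple tube rack with capped tubes, 100 (x) x 46 (y) mm, body 36 mm high, tube caps to 44 mm; over it, along x, a carry bar 98 mm long, 12 mm wide (y), from 56 to 72 mm above the underside, on end posts at x = +-45 mm. About 0.16 kg. Origin at the centre of its underside. May be absent.
- chip1: Orange-red chip of hard broken plastic, about 20 to 27 mm long, 16 mm wide, 5 to 9 mm high, 12 g, lying on the deck. Origin at its underside. May be absent.
- chip2: Orange-red chip of hard broken plastic, about 20 to 27 mm long, 16 mm wide, 5 to 9 mm high, 12 g, lying on the deck. Origin at its underside. May be absent.
- chip3: Orange-red chip of hard broken plastic, about 20 to 27 mm long, 16 mm wide, 5 to 9 mm high, 12 g, lying on the deck. Origin at its underside. May be absent.
- chip4: Orange-red chip of hard broken plastic, about 20 to 27 mm long, 16 mm wide, 5 to 9 mm high, 12 g, lying on the deck. Origin at its underside. May be absent.
- chip5: Orange-red chip of hard broken plastic, about 20 to 27 mm long, 16 mm wide, 5 to 9 mm high, 12 g, lying on the deck. Origin at its underside. May be absent.
- tip_box: Bystander: white and yellow pipette tip box 122 x 84 x 54 mm. Origin at the centre of its underside.
- tape_roll: Bystander: roll of tan tape lying flat, 90 mm across, 20 mm high. Origin at the centre of its underside.
- reagent_bottle: Bystander: small reagent bottle with blue cap, 56 mm across, 105 mm high. Origin at the centre of its underside.
- amber_jar: Bystander: squat amber jar with white cap, 60 mm across, 75 mm high. Origin at the centre of its underside.
Things that resemble listed ones, but are neither listed nor needed, are in the scene too. There is more than one size of the rack_orange; the one meant has the size given above. Leave any turquoise look-alike of the scraper alone.

How it is judged:
On the way, in this order (a step that is already met when the one before it is completed fails the run):
1. every chip lies in the pan (x of chip1 in the frame of pan between -0.045 and 0.045 m and y of chip1 in the frame of pan between -0.105 and 0.105 m and z of each of chip1, chip2, chip3, chip4, chip5 in the frame of pan below 0.04 m and x of chip2 in the frame of pan between -0.045 and 0.045 m and y of chip2 in the frame of pan between -0.105 and 0.105 m and x of chip3 in the frame of pan between -0.045 and 0.045 m and y of chip3 in the frame of pan between -0.105 and 0.105 m and x of chip4 in the frame of pan between -0.045 and 0.045 m and y of chip4 in the frame of pan between -0.105 and 0.105 m and x of chip5 in the frame of pan between -0.045 and 0.045 m and y of chip5 in the frame of pan between -0.105 and 0.105 m), for 0.2 s.
2. the platform is home on all four posts (z of each of hole0, hole1, hole2, hole3 in the frame of shaker below 0.0985 m and x of platform in the frame of shaker between -0.006 and 0.006 m and y of platform in the frame of shaker between -0.006 and 0.006 m and angle between the x axis of platform and the x axis of shaker, either way round below 0.06 rad), for 0.2 s.
3. every rack stands flat on the platform (x of rack_green in the frame of platform between -0.047 and 0.047 m and y of rack_green in the frame of platform between -0.08 and 0.08 m and z of rack_green in the frame of platform between 0.003 and 0.009 m and angle between each of rack_green, rack_orange, rack_purple's own z axis and vertical below 0.06 rad and linear speed of each of rack_green, rack_orange, rack_purple below 0.03 m/s and x of rack_orange in the frame of platform between -0.047 and 0.047 m and y of rack_orange in the frame of platform between -0.08 and 0.08 m and z of rack_orange in the frame of platform between 0.003 and 0.009 m and x of rack_purple in the frame of platform between -0.047 and 0.047 m and y of rack_purple in the frame of platform between -0.08 and 0.08 m and z of rack_purple in the frame of platform between 0.003 and 0.009 m), for 0.2 s.
4. the start switch is on (value of joint start_switch above 0.75 rad), for 0.2 s.
At the end, for the whole second after the job is handed in: Chips in the pan; platform centred within 6 mm and 0.06 rad, its four holes within 3.5 mm of the shoulders; racks at rest flat on it, within 47 mm (x), 80 mm (y) of its centre; switch beyond 0.75; scraper upright on its mat, within 32 mm (x), 40 mm (y) of its centre (all of step 1 and all of step 2 and all of step 3 and value of joint start_switch above 0.75 rad and x of scraper in the frame of mat between -0.032 and 0.032 m and y of scraper in the frame of mat between -0.04 and 0.04 m and z of scraper in the frame of mat below 0.008 m and angle between scraper's own z axis and vertical below 0.08 rad); the robot touches nothing.
It fails at once if the fingers touch a chip (contact force between the fingers and chip1 above 0.3 N or contact force between the fingers and chip2 above 0.3 N or contact force between the fingers and chip3 above 0.3 N or contact force between the fingers and chip4 above 0.3 N or contact force between the fingers and chip5 above 0.3 N).
It fails at once if a bystander is shoved more than 50 mm or tipped (distance of any of tip_box, tape_roll, reagent_bottle, amber_jar from where it was at the start of the episode above 0.05 m or angle between any of tip_box, tape_roll, reagent_bottle, amber_jar's own z axis and vertical above 0.3 rad).
Of rack_green, rack_orange, rack_purple only 1 to 2 are there at a start; the rules pass over those that are not, and their reading is None.
Of chip1, chip2, chip3, chip4, chip5 only 2 to 5 are there at a start; the rules pass over those that are not, and their reading is None.
At some moment in a run one of rack_green, rack_orange, rack_purple may be knocked a few centimetres aside while the robot is not near it.
It also fails if it takes over 210 s, if anything falls off the work surface, if the arm or the gripper's body presses on something with over 40 N, if the wrist force passes 120 N, or if a joint passes its speed limit or range.

ROBOT

A 7-joint arm with a two-finger parallel gripper is mounted at the origin on the work surface. World frame = base frame: x ahead of the robot, y to its left, z up, the work surface at z = 0. Lengths are in m, angles in rad, forces in N, time in s.
With the tool pointing down it reaches from about 0.4 to 0.875 m from the base axis. Payload 19.3 kg.
Tool frame: the origin (TCP) lies midway between the tips of the shut fingers; the grasp point (between the pads) lies 19 mm behind it (bot.pinch_z is the distance from the TCP to the grasp point, in m); z points along the fingers, y is the line along which they close (so a half turn about z gives the same grasp; the last joint's range is limited). The gripper opens to 85 mm and grips with 20 to 120 N. Pads are 22 mm wide; open, the fingers measure 114 mm over their backs; the gripper's body (76 mm by 85 mm) begins 54 mm behind the grasp point. The pads swing forward as they close: fully open they stand 13 mm farther back than shut.
Start: joints at [-1.349, 0.521, -0.036, 1.599, 0.021, 1.021, -0.113], TCP at [0.18, 0.599, 0.231] pointing down, gripper open.
Joint ranges: [-2.91, 2.91], [-0.3, 2.13], [-1.5, 1.42], [0.17, 2.43], [-1.26, 4.41], [0.16, 1.93], [-2.52, 2.52]. Speed limits (rad/s): [1.89, 1.89, 2.39, 2.39, 3.01, 3.01, 3.01].

INTERFACE

Orientations are given as [roll, pitch, yaw] about the fixed x, y, z axes, in that order (R = Rz(yaw) Ry(pitch) Rx(roll)).
In Python, from workcell import observe, viewer, bot gives the robot as it stands. The module is installed in compiled form; this text tells all that it offers.
- The arm moves only by the tool play_rows, never from a script. Its argument "motion" is a list of rows, each a list of 7 numbers: the shift along the tool's x, y, z in cm, then the turn, a rotation vector about the tool's x, y, z in rad, then the opening, from -1 (shut) to 1 (fully open), so that 0 is half open. A call has exactly 5 rows; each row is the pose to reach, as a shift and turn from the pose commanded when the call began, along the tool's axes at that moment; what a row does not reach only later rows make up. A row lasts 1/10 s, in which the tool goes at most 50 mm and 8.59 degrees, less where a joint would pass 70% of its speed; a pose out of reach is approached as far as the arm can. A call with a gripper value outside its range is refused whole. The fingers move at their own pace and stop on an object; "squeeze" is the grip in N (left out, the last holds). Time passes only in rows, so rows that repeat a pose let the fingers close, or fill a call up. It gives the time, the measured TCP pose, the force, the opening and the grip force at its end, in the units of the state.
- observe(): the state, without advancing time (a new reading comes with each control period).
- viewer.grab_frame(name): name is "scene" or "side" or "wrist"; returns (picture, depth): 480x640x3 uint8, red, green, blue; 480x640 float32, m along the optical axis (not along the pixel's ray), 0 where there is no reading.
- viewer.camera_info(name): a dict with "fx", "fy", "cx", "cy" (pixels), "k1" (the pictures are not rectified: a ray, as slopes to the right and down, at radius r is drawn at 1 + k1 r^2 times it, then the intrinsics apply), "R" (3x3) and "t" (3): a world point X has camera coordinates R X + t. Camera axes: x right, y down, z forward; pixel columns grow to the right and rows downward; lengths in m; the calibration is good to about 2 mm. A picture is of the moment at which its call begins: read the wrist's pose just before it. camera_info takes no time and is no camera call; for the wrist camera it gives the pose at the moment of the call.
- bot.job_done(): hands the job in; it is judged then, once.
The state is a dict: "clock": time; "qpos": joint angles; "qd": joint speeds; "joint_efforts": joint torques, N m; "position": TCP position; "tool_rot": TCP orientation; "force": force on the tool from outside, world axes, zero at the start; "moment": the same for the moment, N m; "grip_width": finger opening in m; "finger_force": force on a finger pad.
Only numpy, scipy, OpenCV 4.12 (cv2) and the standard library are available. Lean on these libraries where they do the work, as an engineer would, in place of code of your own. Each camera call takes 0.05 s, during which the arm holds its last target. There are 200 camera calls.

## Working session

There is one attempt and no reset: what is moved stays moved. The work goes in short steps, Python scripts to look and compute and a tool call to move; the robot and the scene stay as the last step left them, time stands still between calls to the robot, and variables do not carry over. Pictures are saved under pics/ and viewed, at most 14 in all, crops included, and the job is handed in when it is done.

Besides the shell and the picture viewer there is one more tool, called as name([rows], argument=value, ...), one row to a line, values as JSON. play_rows: Moves the arm, as the interface text tells. Its arguments: {"type":"object","properties":{"motion":{"type":"array"},"squeeze":{"type":"number"}},"required":["motion"]}

```bash
mkdir -p pics
cat > h.py <<'E'
import numpy as np, cv2
from workcell import observe, viewer, bot
from scipy.spatial.transform import Rotation as Ro
def grab(n):
    ci=viewer.camera_info(n); im,d=viewer.grab_frame(n); return im,d,ci
def rays(ci,u,v):
    x=(np.asarray(u,float)-ci['cx'])/ci['fx']; y=(np.asarray(v,float)-ci['cy'])/ci['fy']
    a,b=x.copy(),y.copy()
    for _ in range(20):
        s=1+ci['k1']*(a*a+b*b); a=x/s; b=y/s
    return np.stack([a,b,np.ones_like(a)],-1)
def pts(ci,d,u,v):   # world points from depth
    u=np.asarray(u);v=np.asarray(v); z=d[v,u]
    return (rays(ci,u,v)*z[...,None]-np.asarray(ci['t']))@np.asarray(ci['R'])
def onplane(ci,u,v,h):
    R=np.asarray(ci['R']);t=np.asarray(ci['t']); r=rays(ci,u,v)@R; c=-R.T@t
    return c+r*((h-c[2])/r[...,2])[...,None]
def cloud(ci,d):
    v,u=np.mgrid[0:480,0:640]; P=pts(ci,d,u,v); P[d==0]=np.nan; return P
def save(n,im): cv2.imwrite('pics/'+n,cv2.cvtColor(im,cv2.COLOR_RGB2BGR))
E
python3 - <<'E'
from h import *
s=observe(); print({k:np.round(v,3) for k,v in s.items()}, bot.pinch_z)
for n in ['scene','side']:
    im,d,ci=grab(n); save(n+'0.png',im); np.savez(n+'0.npz',im=im,d=d)
    print(n,np.round(-np.array(ci['R']).T@ci['t'],3),ci['fx'],ci['k1'],(d>0).mean())
E
```

```text
{'clock': np.float64(0.0), 'qpos': array([-1.349,  0.522, -0.036,  1.6  ,  0.021,  1.021, -0.113]), 'qd': array([ 0.   , -0.   , -0.001,  0.001,  0.001,  0.001,  0.001]), 'joint_efforts': array([ 0.0000e+00, -9.2710e+01,  1.9800e+00, -3.6995e+01,  1.8000e-02,
        8.0000e-03,  0.0000e+00]), 'position': array([0.18 , 0.598, 0.231]), 'tool_rot': array([-3.14,  0.  ,  2.85]), 'force': array([-0.275, -0.51 ,  0.444]), 'moment': array([-0.029,  0.102,  0.001]), 'finger_force': np.float64(0.0), 'grip_width': np.float64(0.085)} 0.0187
scene [1.175 0.729 0.913] 495.70761738733455 0.04718684015989171 0.9960123697916666
side [ 0.393 -0.794  0.856] 523.1633007543021 -0.1501933981251633 0.995771484375
```

View pics/scene0.png

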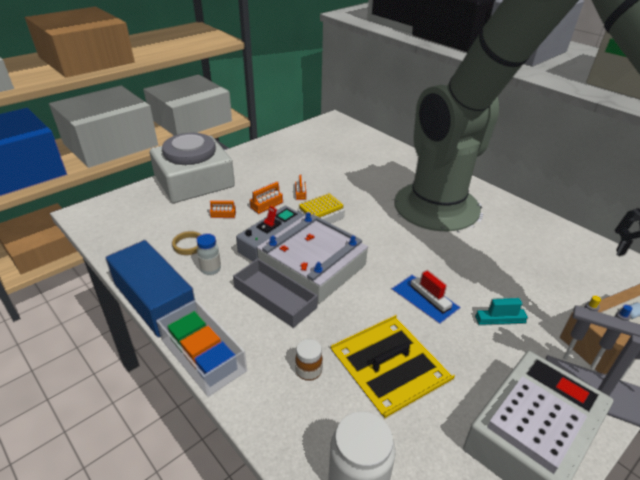

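View pics/side0.png

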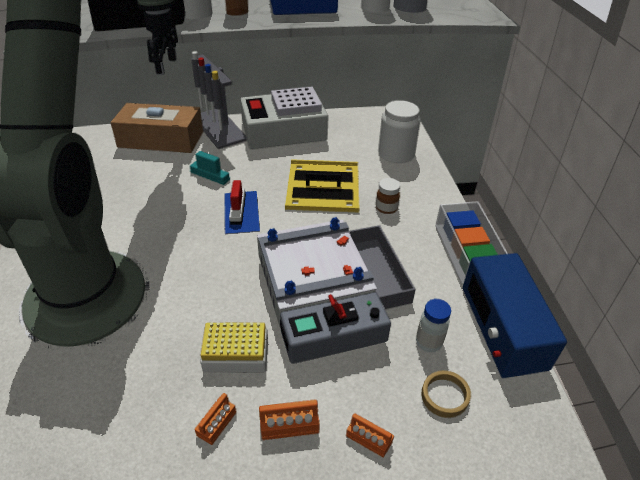

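Side view: shaker at (325,275) with orange chips near (343,240), (308,271), (348,270); platform (323,186); scraper (237,202) on the blue mat; turquoise look-alike (210,165). Three orange racks stand at (215,420), (290,419) and (370,435), so I'll compare their sizes.

```bash
cat > meas.py <<'E'
from h import *
def comps(mask,minA):
    n,l,st,c=cv2.connectedComponentsWithStats(mask.astype(np.uint8),connectivity=8)
    return [(l==i,st[i],c[i]) for i in range(1,n) if st[i][4]>=minA]
def rect(P):
    (c,(w,h),a)=cv2.minAreaRect(P[:,:2].astype(np.float32)); 
    if w<h: w,h,a=h,w,a+90
    return np.round(c,4),round(w,3),round(h,3),round((a+90)%180-90,1)
E
cat > m1.py <<'E'
from meas import *
for n in ['side','scene']:
    z=np.load(n+'0.npz'); im,d=z['im'],z['d']; ci=viewer.camera_info(n); C=cloud(ci,d)
    hsv=cv2.cvtColor(im,cv2.COLOR_RGB2HSV); H,S,V=[hsv[...,i].astype(int) for i in range(3)]
    X,Y,Z=C[...,0],C[...,1],C[...,2]; ok=(X>.1)&(X<1.0)&(np.abs(Y)<.8)&(Z>-.01)
    for nm,m,A in [('blue',(H>100)&(H<125)&(S>130)&(V>60),12),('yellow',(H>20)&(H<33)&(S>150),150),('red',((H<6)|(H>172))&(S>150)&(V>90),10),('orange',(H>=4)&(H<18)&(S>150)&(V>90),12)]:
        for mm,st,c in comps(m&ok,A):
            P=C[mm]; zt=np.percentile(P[:,2],97); T=P[P[:,2]>zt-.006]
            print(n,nm,np.round(c).astype(int),st[4],'mean',np.round(P.mean(0),3),'z',np.round(np.percentile(P[:,2],[3,97]),3),'all',*rect(P),'top',*rect(T))
    # tall/white things
E
python3 m1.py
python3 - <<'E'
from h import *
z=np.load('side0.npz')['im']; a=cv2.resize(z[380:470,180:420],None,fx=3.2,fy=3.2,interpolation=cv2.INTER_CUBIC)
b=cv2.resize(z[210:310,250:410],None,fx=3,fy=3,interpolation=cv2.INTER_CUBIC)
o=np.zeros((600,770,3),np.uint8); o[:288,:768]=a; o[290:590,:480]=b; save('crop1.png',o)
E
```

```text
side blue [207  65] 14 mean [0.288 0.624 0.229] z [0.226 0.232] all [0.2877 0.6256] 0.013 0.012 -67.9 top [0.2908 0.6253] 0.015 0.01 61.0
side blue [243 214] 859 mean [0.362 0.228 0.003] z [-0.     0.006] all [0.3566 0.2421] 0.164 0.083 89.6 top [0.3566 0.241 ] 0.162 0.083 89.6
side blue [463 218] 392 mean [0.883 0.088 0.054] z [0.051 0.058] all [0.8885 0.0877] 0.082 0.056 2.2 top [0.8825 0.0885] 0.07 0.056 -2.5
side blue [334 223] 54 mean [0.56  0.052 0.103] z [0.093 0.115] all [0.5616 0.0537] 0.019 0.015 17.0 top [0.5609 0.0544] 0.011 0.007 -45.2
side blue [271 234] 57 mean [0.422 0.033 0.103] z [0.093 0.116] all [0.4242 0.0326] 0.019 0.014 -5.8 top [0.4233 0.0333] 0.013 0.007 -17.1
side blue [518 301] 4751 mean [ 0.881 -0.212  0.099] z [0.096 0.102] all [ 0.8828 -0.1809] 0.281 0.109 -89.9 top [ 0.8827 -0.2026] 0.238 0.109 -89.6
side blue [357 273] 73 mean [ 0.582 -0.102  0.103] z [0.093 0.115] all [ 0.5842 -0.1026] 0.02 0.013 5.2 top [ 0.5823 -0.1006] 0.012 0.008 9.6
side blue [289 287] 76 mean [ 0.444 -0.121  0.104] z [0.093 0.117] all [ 0.4453 -0.121 ] 0.018 0.016 -3.8 top [ 0.4
[... 5525 characters left out ...]
9 237] 27 mean [ 0.493 -0.059  0.086] z [0.081 0.09 ] all [ 0.4929 -0.0597] 0.02 0.014 12.9 top [ 0.4935 -0.0594] 0.02 0.014 -1.6
scene orange [284 248] 25 mean [ 0.574 -0.067  0.086] z [0.082 0.09 ] all [ 0.5739 -0.0681] 0.016 0.01 -77.9 top [ 0.5739 -0.0681] 0.016 0.01 -77.9
scene orange [304 266] 32 mean [0.579 0.02  0.086] z [0.082 0.088] all [0.5789 0.0202] 0.02 0.013 57.9 top [0.579  0.0205] 0.021 0.01 49.6
scene orange [200 342] 691 mean [0.889 0.034 0.052] z [0.045 0.056] all [0.8872 0.026 ] 0.072 0.066 1.1 top [0.8871 0.0313] 0.071 0.054 -1.3
scene orange [312 365] 96 mean [0.742 0.239 0.047] z [0.041 0.052] all [0.7409 0.2386] 0.041 0.015 -22.2 top [0.7404 0.2373] 0.041 0.012 -22.2
```

View pics/crop1.png

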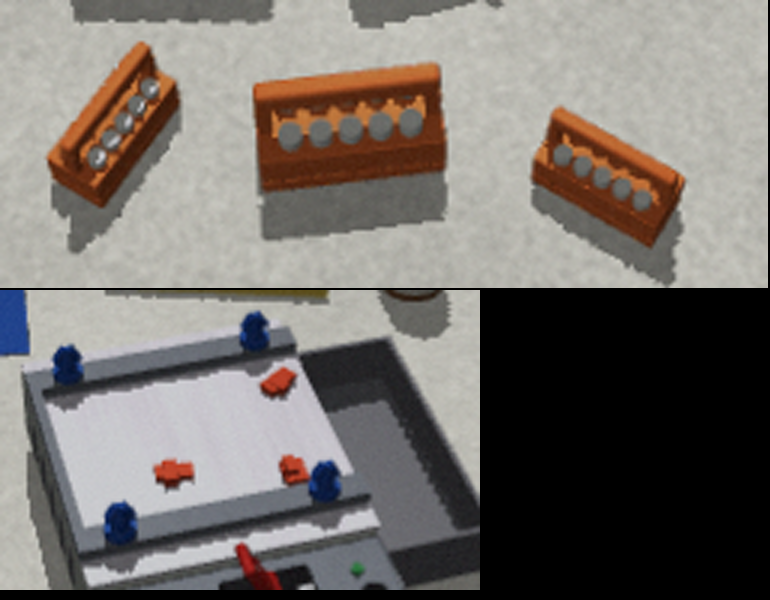

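Top of crop: of the three orange racks, the middle one (side pixel 290,419) has a 96 mm bar at 72 mm height, which matches the description. The left (215,420) and right (370,435) ones have about 72 mm bars at 55 mm, so they are small look-alikes. No green or purple rack is present. The lower crop shows three chips on the deck.

```bash
cat >> h.py <<'E'
def go(x,y,z,yaw,cur=None):
    s=observe(); p,r=(np.array(s['position']),Ro.from_euler('xyz',s['tool_rot'])) if cur is None else (np.array(cur[:3]),Ro.from_euler('xyz',[np.pi,0,np.radians(cur[3])]))
    t=Ro.from_euler('xyz',[np.pi,0,np.radians(yaw)])
    d=r.inv().apply(np.array([x,y,z])-p)*100; w=(r.inv()*t).as_rotvec()
    print('shift cm',np.round(d,2),'rot',np.round(w,3))
def st():
    s=observe(); print(round(float(s['clock']),2),'pos',np.round(s['position'],4),'rpy',np.round(s['tool_rot'],3),'F',np.round(s['force'],1),'grip',round(float(s['grip_width']),4),round(float(s['finger_force']),1))
E
python3 - <<'E'
from h import *
go(.352,.250,.26,82)
E
```

```text
shift cm [-26.52 -28.4   -2.89] rot [-1.000e-03  1.000e-03  1.419e+00]
```

play_rows([
  [-2, -2, -2.9, 0, 0, 0.14, 1],
  [-5, -5.5, -2.9, 0, 0, 0.28, 1],
  [-8, -8.5, -2.9, 0, 0, 0.42, 1],
  [-11, -11.5, -2.9, 0, 0, 0.56, 1],
  [-13.3, -14.2, -2.9, 0, 0, 0.7, 1],
])

```text
clock: 0.6
position: [0.2674, 0.4221, 0.2602]
tool_rot: [-3.141, 0.0, 2.143]
force: [0.2, 0.3, -0.4]
grip_width: 0.0858
finger_force: 0.0
```

Run:
```python
from h import *
st(); go(.352,.250,.26,82)
```

```text
0.6 pos [0.2674 0.4221 0.2602] rpy [-3.141  0.     2.143] F [ 0.2  0.3 -0.4] grip 0.0858 0.0
shift cm [-19.05  -2.2    0.03] rot [-0.     0.     0.712]
```

play_rows([
  [-4, -0.4, 0, 0, 0, 0.14, 1],
  [-8, -0.9, 0, 0, 0, 0.28, 1],
  [-12, -1.3, 0, 0, 0, 0.43, 1],
  [-16, -1.8, 0, 0, 0, 0.57, 1],
  [-19.05, -2.2, 0, 0, 0, 0.712, 1],
])

```text
clock: 1.1
position: [0.3528, 0.2506, 0.2603]
tool_rot: [-3.141, 0.0, 1.431]
force: [-0.2, 0.7, -0.0]
grip_width: 0.0854
finger_force: 0.0
```

play_rows([
  [0, 0, 0, 0, 0, 0, 1],
  [0, 0, 0, 0, 0, 0, 1],
  [0, 0, 0, 0, 0, 0, 1],
  [0, 0, 0, 0, 0, 0, 1],
  [0, 0, 0, 0, 0, 0, 1],
])

```text
clock: 1.6
position: [0.3519, 0.2533, 0.2602]
tool_rot: [-3.141, 0.0, 1.439]
force: [0.2, 0.6, -0.1]
grip_width: 0.0852
finger_force: 0.0
```

Run:
```python
from meas import *
st()
im,d,ci=grab('wrist'); save('w1.png',im); C=cloud(ci,d)
print(np.round(-np.array(ci['R']).T@ci['t'],3),ci['fx'])
hsv=cv2.cvtColor(im,cv2.COLOR_RGB2HSV); H,S,V=[hsv[...,i].astype(int) for i in range(3)]
for nm,m in [('red',((H<6)|(H>172))&(S>150)&(V>70)),('blue',(H>100)&(H<125)&(S>130)&(V>50))]:
  for mm,s_,c in comps(m&(d>0),400):
    P=C[mm]; T=P[P[:,2]>np.percentile(P[:,2],97)-.006]; print(nm,np.round(c),s_,np.round(np.percentile(P[:,2],[3,97]),3),*rect(P),'top',*rect(T))
```

```text
1.6 pos [0.3519 0.2533 0.2602] rpy [-3.141  0.     1.439] F [ 0.2  0.6 -0.1] grip 0.0852 0.0
[0.361 0.337 0.403] 384.56385104800916
red [327. 200.] [ 316  161   24   80 1761] [0.056 0.072] [0.3477 0.2524] 0.069 0.02 83.2 top [0.3477 0.2524] 0.069 0.02 83.2
blue [340. 189.] [ 287  114   95  154 7752] [0.001 0.004] [0.356  0.2435] 0.158 0.083 89.8 top [0.356  0.2435] 0.158 0.083 89.8
blue [574. 376.] [560 364  30  26 498] [0.091 0.132] [0.4948 0.1577] 0.256 0.021 -56.3 top [0.4175 0.2571] 0.005 0.001 -6.6
blue [432. 410.] [420 396  24  30 524] [0.091 0.116] [0.422  0.0403] 0.022 0.017 15.1 top [0.4234 0.0393] 0.016 0.006 13.3
```

View pics/w1.png

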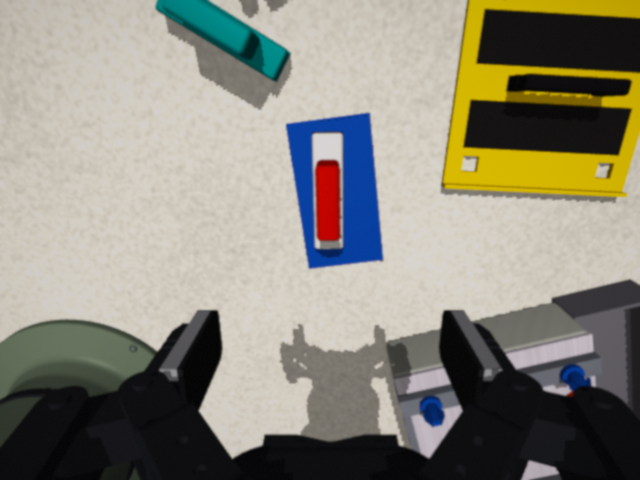

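Wrist view: scraper grip at (327,200) on the mat (340,189), turquoise look-alike at (225,40), platform top right. The measurements agree within about 3 mm.

Run:
```python
from h import *
go(.349,.2515,.038,83)
```

```text
shift cm [-0.2  -0.27 22.22] rot [-0.    0.   -0.01]
```

play_rows([
  [-0.2, -0.27, 4, 0, 0, -0.01, 1],
  [-0.2, -0.27, 8, 0, 0, -0.01, 1],
  [-0.2, -0.27, 12, 0, 0, -0.01, 1],
  [-0.2, -0.27, 15, 0, 0, -0.01, 1],
  [-0.2, -0.27, 17, 0, 0, -0.01, 1],
])

```text
clock: 2.15
position: [0.3485, 0.2509, 0.0883]
tool_rot: [-3.14, 0.002, 1.448]
force: [-0.5, 0.4, 0.1]
grip_width: 0.0855
finger_force: 0.0
```

play_rows([
  [0, 0, 1.5, 0, 0, 0, 1],
  [0, 0, 3, 0, 0, 0, 1],
  [0, 0, 4.2, 0, 0, 0, 1],
  [0, 0, 5.2, 0, 0, 0, 1],
  [0, 0, 5.2, 0, 0, 0, 1],
])

```text
clock: 2.65
position: [0.3488, 0.251, 0.0374]
tool_rot: [-3.141, 0.001, 1.448]
force: [0.3, 0.4, 0.4]
grip_width: 0.0853
finger_force: 0.0
```

play_rows([
  [0, 0, 0, 0, 0, 0, -1],
  [0, 0, 0, 0, 0, 0, -1],
  [0, 0, 0, 0, 0, 0, -1],
  [0, 0, 0, 0, 0, 0, -1],
  [0, 0, 0, 0, 0, 0, -1],
], squeeze=50)

```text
clock: 3.15
position: [0.3493, 0.2514, 0.0387]
tool_rot: [3.141, -0.0, 1.448]
force: [-1.8, -0.4, 7.8]
grip_width: 0.0215
finger_force: 48.6
```

play_rows([
  [0, 0, 0, 0, 0, 0, -1],
  [0, 0, 0, 0, 0, 0, -1],
  [0, 0, 0, 0, 0, 0, -1],
  [0, 0, 0, 0, 0, 0, -1],
  [0, 0, 0, 0, 0, 0, -1],
], squeeze=50)

```text
clock: 3.65
position: [0.3492, 0.2514, 0.0387]
tool_rot: [3.141, -0.0, 1.448]
force: [-1.1, -0.3, 9.8]
grip_width: 0.0209
finger_force: 48.8
```

play_rows([
  [0, 0, -1, 0, 0, 0, -1],
  [0, 0, -4, 0, 0, 0, -1],
  [0, 0, -8, 0, 0, 0, -1],
  [0, 0, -13, 0, 0, 0, -1],
  [0, 0, -18, 0, 0, 0, -1],
])

```text
clock: 4.15
position: [0.3487, 0.2503, 0.2205]
tool_rot: [-3.141, 0.001, 1.447]
force: [1.0, 1.7, -1.7]
grip_width: 0.0214
finger_force: 49.5
```

```bash
cat >> h.py <<'E'
SH=[.506,-.031,8.1]
def s2w(x,y,sh=None):
    sh=sh or SH; a=np.radians(sh[2]); return sh[0]+x*np.cos(a)-y*np.sin(a), sh[1]+x*np.sin(a)+y*np.cos(a)
E
python3 - <<'E'
from h import *
st(); x,y=s2w(-.07,-.004); print(x,y); go(x,y,.27,98.1)
E
```

```text
4.15 pos [0.3487 0.2503 0.2205] rpy [-3.141e+00  1.000e-03  1.447e+00] F [ 1.   1.7 -1.7] grip 0.0214 49.5
0.4372619488875913 -0.04482318086649702
shift cm [-28.2   12.43  -4.93] rot [-0.001  0.001 -0.265]
```

play_rows([
  [-2, 1, -3, 0, 0, -0.03, -1],
  [-5, 2.2, -5, 0, 0, -0.06, -1],
  [-8.5, 3.7, -5, 0, 0, -0.1, -1],
  [-12, 5.3, -5, 0, 0, -0.13, -1],
  [-15.5, 6.8, -5, 0, 0, -0.16, -1],
])

```text
clock: 4.65
position: [0.3975, 0.0874, 0.269]
tool_rot: [3.141, -0.001, 1.609]
force: [1.1, -0.3, -2.4]
grip_width: 0.0214
finger_force: 49.7
```

Run:
```python
from h import *
st(); x,y=s2w(-.07,-.004); print(x,y); go(x,y,.27,98.1)
```

```text
4.65 pos [0.3975 0.0874 0.269 ] rpy [ 3.141e+00 -1.000e-03  1.609e+00] F [ 1.1 -0.3 -2.4] grip 0.0214 49.7
0.4372619488875913 -0.04482318086649702
shift cm [-13.37   3.46  -0.11] rot [ 0.    -0.001 -0.103]
```

play_rows([
  [-3, 0.8, 0, 0, 0, -0.02, -1],
  [-6.5, 1.7, 0, 0, 0, -0.05, -1],
  [-10, 2.6, 0, 0, 0, -0.08, -1],
  [-13.2, 3.4, 0, 0, 0, -0.1, -1],
  [-13.2, 3.4, 0, 0, 0, -0.1, -1],
])

```text
clock: 5.15
position: [0.4366, -0.0455, 0.2689]
tool_rot: [3.141, 0.001, 1.703]
force: [-0.9, 0.4, -2.7]
grip_width: 0.0212
finger_force: 49.6
```

play_rows([
  [0, 0, 0, 0, 0, 0, -1],
  [0, 0, 0, 0, 0, 0, -1],
  [0, 0, 0, 0, 0, 0, -1],
  [0, 0, 0, 0, 0, 0, -1],
  [0, 0, 0, 0, 0, 0, -1],
])

```text
clock: 5.65
position: [0.4365, -0.0412, 0.2683]
tool_rot: [3.142, -0.0, 1.709]
force: [0.2, -0.3, -2.9]
grip_width: 0.0214
finger_force: 49.6
```

Run:
```python
from meas import *
st()
im,d,ci=grab('wrist'); save('w2.png',im); C=cloud(ci,d); np.savez('w2.npz',im=im,d=d,C=C)
hsv=cv2.cvtColor(im,cv2.COLOR_RGB2HSV); H,S,V=[hsv[...,i].astype(int) for i in range(3)]
for nm,m in [('red',((H<10)|(H>172))&(S>130)&(V>70)),('blue',(H>100)&(H<125)&(S>130)&(V>50))]:
  for mm,s_,c in comps(m&(d>0),60):
    P=C[mm]; zt=np.percentile(P[:,2],98);T=P[P[:,2]>zt-.006]; print(nm,np.round(c),s_,np.round(np.percentile(P[:,2],[3,97]),3),*rect(P),'top',*rect(T), T[:,:2].mean(0).round(4))
```

```text
5.65 pos [ 0.4365 -0.0412  0.2683] rpy [ 3.142 -0.     1.709] F [ 0.2 -0.3 -2.9] grip 0.0214 49.6
red [503. 158.] [486 144  35  29 581] [0.083 0.088] [0.5743 0.0178] 0.026 0.017 40.9 top [0.5743 0.0178] 0.026 0.017 40.9 [0.573  0.0184]
red [384. 234.] [371 225  30  21 456] [0.083 0.089] [ 0.4873 -0.0621] 0.026 0.018 2.0 top [ 0.4873 -0.0621] 0.026 0.018 2.0 [ 0.4864 -0.061 ]
red [330. 331.] [  296   229    68   209 12310] [0.27  0.301] [ 0.4343 -0.1791] 0.348 0.041 -86.8 top [ 0.4345 -0.0403] 0.07 0.022 -82.6 [ 0.4339 -0.0354]
red [470. 254.] [461 244  20  22 381] [0.082 0.09 ] [ 0.5684 -0.0701] 0.02 0.016 -82.4 top [ 0.5685 -0.0701] 0.02 0.016 -82.2 [ 0.5676 -0.0694]
red [413. 347.] [405 339  15  21 216] [0.087 0.311] [ 0.4974 -0.1063] 0.182 0.014 -59.4 top [ 0.4586 -0.0274] 0.006 0.001 -55.9 [ 0.458  -0.0265]
red [615. 428.] [608 422  15  12 128] [0.038 0.046] [ 0.822  -0.2881] 0.021 0.013 -82.0 top [ 0.8217 -0.2855] 0.015 0.014 -82.2 [ 0.8213 -0.2828]
blue [329. 108.] [316  95  27  28 588] [0.094 0.116] [0.4233 0.0378] 0.02 0.02 -81.6 top [0.4235 0.0382] 0.014 0.008 7.9 [0.4237 0.038 ]
blue [509. 108.] [493  94  35  28 693] [0.094 0.116] [0.5621 0.0577] 0.023 0.02 15.1 top [0.5612 0.0575] 0.015 0.008 11.9 [0.56   0.0573]
blue [485. 288.] [471 275  29  27 538] [0.091 0.116] [ 0.5823 -0.0947] 0.021 0.017 31.0 top [ 0.5831 -0.0963] 0.014 0.007 8.9 [ 0.5822 -0.0956]
blue [581. 404.] [ 553  381   58   47 2085] [0.02  0.106] [ 0.7669 -0.2446] 0.18 0.048 -33.6 top [ 0.7136 -0.2088] 0.051 0.048 -37.7 [ 0.7122 -0.2075]
```

View pics/w2.png

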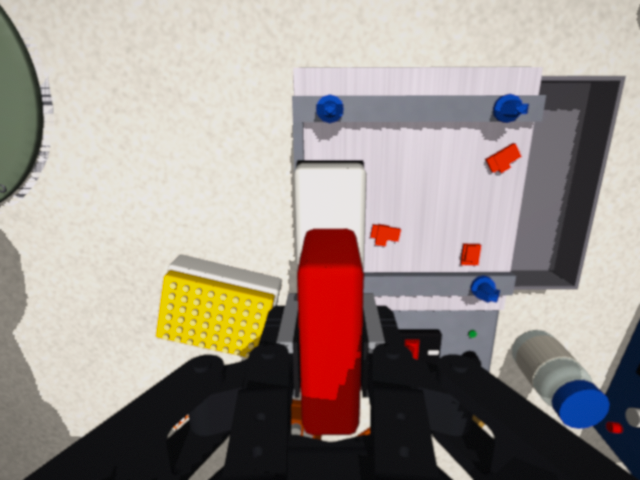

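Wrist view over the deck: three chips at (503,158), (384,234) and (470,254), with posts at (329,108), (509,108) and (485,288). The refined shaker centre is about (0.504, -0.030), yaw 8.1°.

```bash
sed -i 's/^SH=.*/SH=[.504,-.030,8.1]/' h.py
python3 - <<'E'
from h import *
z=np.load('w2.npz'); d=z['d'];C=z['C']; im=z['im']
ci=viewer.camera_info('wrist')
for u,v in [(330,165),(320,165),(345,165),(330,200)]: print(u,v,im[v,u],C[v,u].round(4))
m=(np.abs(C[...,2]-.2566)<.012)&(im.min(2)>120); m[:,:280]=0;m[:,380:]=0; P=C[m]; Q=P-[.4365,-.0412,0]
a=np.radians(8.1); print('sx',np.percentile(Q[:,0]*np.cos(a)+Q[:,1]*np.sin(a),[1,99]),'sy',np.percentile(-Q[:,0]*np.sin(a)+Q[:,1]*np.cos(a),[1,99]),np.median(P[:,2]))
x,y=s2w(-.066,-.003); st(); go(x,y,.135,98.1)
E
```

```text
330 165 [152 149 142] [0.4267 0.0178 0.2497]
320 165 [152 148 142] [0.4225 0.0171 0.2487]
345 165 [154 151 145] [0.4329 0.0186 0.2488]
330 200 [233 230 230] [0.4285 0.0045 0.2558]
sx [-0.01617094  0.01328882] sy [0.02140278 0.05979164] 0.25616866018387485
5.7 pos [ 0.4365 -0.0413  0.2683] rpy [ 3.142 -0.     1.708] F [-0.4  0.3 -2.4] grip 0.0215 49.6
shift cm [-0.13  0.24 13.33] rot [ 0.    -0.    -0.004]
```

play_rows([
  [-0.13, 0.24, 3, 0, 0, -0.004, -1],
  [-0.13, 0.24, 6.5, 0, 0, -0.004, -1],
  [-0.13, 0.24, 10, 0, 0, -0.004, -1],
  [-0.13, 0.24, 12, 0, 0, -0.004, -1],
  [-0.13, 0.24, 13, 0, 0, -0.004, -1],
])

```text
clock: 6.2
position: [0.4384, -0.0426, 0.1368]
tool_rot: [-3.139, 0.0, 1.712]
force: [0.2, 0.3, -2.0]
grip_width: 0.0214
finger_force: 49.5
```

play_rows([
  [0, 0, 0.5, 0, 0, 0, -1],
  [0, 0, 1, 0, 0, 0, -1],
  [0, 0, 1.5, 0, 0, 0, -1],
  [0, 0, 1.9, 0, 0, 0, -1],
  [0, 0, 1.9, 0, 0, 0, -1],
])

```text
clock: 6.7
position: [0.4391, -0.0425, 0.1192]
tool_rot: [-3.142, -0.0, 1.712]
force: [0.3, 0.2, -1.8]
grip_width: 0.0213
finger_force: 49.5
```

Run:
```python
from h import *
st(); x,y=s2w(-.066,-.003); go(x,y,.116,98.1); 
for X in (.02,.07,.10): x,y=s2w(X,-.003); go(x,y,.116,98.1)
```

```text
6.7 pos [ 0.4391 -0.0425  0.1192] rpy [-3.142 -0.     1.712] F [ 0.3  0.2 -1.8] grip 0.0213 49.5
shift cm [0.02 0.   0.32] rot [-0. -0. -0.]
shift cm [0.03 8.6  0.32] rot [-0. -0. -0.]
shift cm [ 0.03 13.6   0.32] rot [-0. -0. -0.]
shift cm [ 0.03 16.6   0.32] rot [-0. -0. -0.]
```

play_rows([
  [0, 0, 0.2, 0, 0, 0, -1],
  [0, 0, 0.3, 0, 0, 0, -1],
  [0, 0, 0.4, 0, 0, 0, -1],
  [0, 0, 0.5, 0, 0, 0, -1],
  [0, 0, 0.5, 0, 0, 0, -1],
])

```text
clock: 7.2
position: [0.4392, -0.0425, 0.1156]
tool_rot: [3.141, -0.001, 1.711]
force: [-13.2, 2.5, 49.2]
grip_width: 0.0212
finger_force: 56.5
```

play_rows([
  [0, 0, -0.1, 0, 0, 0, -1],
  [0, 0, -0.13, 0, 0, 0, -1],
  [0, 0, -0.13, 0, 0, 0, -1],
  [0, 0, -0.13, 0, 0, 0, -1],
  [0, 0, -0.13, 0, 0, 0, -1],
])

```text
clock: 7.7
position: [0.4392, -0.0426, 0.1157]
tool_rot: [3.141, -0.0, 1.712]
force: [-2.2, 0.8, 7.5]
grip_width: 0.0218
finger_force: 51.1
```

play_rows([
  [0, 0.7, 0, 0, 0, 0, -1],
  [0, 1.6, 0, 0, 0, 0, -1],
  [0, 2.5, 0, 0, 0, 0, -1],
  [0, 3.4, 0, 0, 0, 0, -1],
  [0, 4.2, 0, 0, 0, 0, -1],
])

```text
clock: 8.2
position: [0.4788, -0.0371, 0.1156]
tool_rot: [-3.137, -0.001, 1.711]
force: [-24.0, -3.3, 35.7]
grip_width: 0.0214
finger_force: 56.1
```

play_rows([
  [0, 0.8, 0, 0, 0, 0, -1],
  [0, 1.6, 0, 0, 0, 0, -1],
  [0, 2.5, 0, 0, 0, 0, -1],
  [0, 3.4, 0, 0, 0, 0, -1],
  [0, 4.2, 0, 0, 0, 0, -1],
])

```text
clock: 8.7
position: [0.5209, -0.0312, 0.1156]
tool_rot: [-3.138, -0.001, 1.711]
force: [-14.4, -2.8, 21.0]
grip_width: 0.0213
finger_force: 53.8
```

play_rows([
  [0, 0.8, -0.02, 0, 0, 0, -1],
  [0, 1.6, -0.03, 0, 0, 0, -1],
  [0, 2.5, -0.04, 0, 0, 0, -1],
  [0, 3.4, -0.04, 0, 0, 0, -1],
  [0, 4.2, -0.04, 0, 0, 0, -1],
])

```text
clock: 9.2
position: [0.5646, -0.0247, 0.1159]
tool_rot: [-3.142, 0.0, 1.712]
force: [-0.2, -0.4, -2.8]
grip_width: 0.0213
finger_force: 50.4
```

play_rows([
  [0, 0.8, 0, 0, 0, 0, -1],
  [0, 1.5, 0, 0, 0, 0, -1],
  [0, 2.2, 0, 0, 0, 0, -1],
  [0, 3.0, 0, 0, 0, 0, -1],
  [0, 3.8, 0, 0, 0, 0, -1],
])

```text
clock: 9.7
position: [0.6021, -0.0195, 0.116]
tool_rot: [3.142, -0.0, 1.712]
force: [0.5, -0.1, -2.4]
grip_width: 0.0213
finger_force: 50.4
```

play_rows([
  [0, 0.3, 0, 0, 0, 0, -1],
  [0, 0.5, 0, 0, 0, 0, -1],
  [0, 0.5, 0, 0, 0, 0, -1],
  [0, 0.5, 0, 0, 0, 0, -1],
  [0, 0.5, 0, 0, 0, 0, -1],
])

```text
clock: 10.2
position: [0.6062, -0.0189, 0.116]
tool_rot: [-3.141, -0.0, 1.712]
force: [0.2, -0.4, -2.7]
grip_width: 0.0212
finger_force: 50.4
```

```bash
cat > chips.py <<'E'
from meas import *
import sys
st()
for n in ['side','scene']:
    im,d,ci=grab(n); C=cloud(ci,d); hsv=cv2.cvtColor(im,cv2.COLOR_RGB2HSV); H,S,V=[hsv[...,i].astype(int) for i in range(3)]
    a=np.radians(SH[2]); Q=C-[SH[0],SH[1],0]; x=Q[...,0]*np.cos(a)+Q[...,1]*np.sin(a); y=-Q[...,0]*np.sin(a)+Q[...,1]*np.cos(a)
    m=((H<14)|(H>172))&(S>130)&(V>50)&(x>-.12)&(x<.22)&(np.abs(y)<.115)
    for mm,s_,c in comps(m,8): print(n,np.round(c),s_[4],'shaker',x[mm].mean().round(3),y[mm].mean().round(3),C[mm][:,2].mean().round(3))
    save(sys.argv[1]+n+'.png',im)
E
python3 chips.py c1
```

```text
10.2 pos [ 0.6062 -0.0189  0.116 ] rpy [-3.141 -0.     1.712] F [ 0.2 -0.4 -2.7] grip 0.0212 50.4
side [364. 239.] 348 shaker 0.099 -0.027 0.138
side [377. 281.] 71 shaker 0.134 -0.041 0.017
scene [290. 252.] 211 shaker 0.109 0.019 0.136
scene [275. 251.] 13 shaker 0.118 -0.024 0.122
scene [269. 284.] 102 shaker 0.133 -0.038 0.01
scene [291. 299.] 28 shaker 0.138 0.047 0.015
```

play_rows([
  [0, 0, -1, 0, 0, 0, -1],
  [0, 0, -4, 0, 0, 0, -1],
  [0, 0, -8, 0, 0, 0, -1],
  [0, 0, -12, 0, 0, 0, -1],
  [0, 0, -15, 0, 0, 0, -1],
])

```text
clock: 10.8
position: [0.6066, -0.0192, 0.2693]
tool_rot: [3.139, 0.0, 1.711]
force: [1.1, -0.3, -2.5]
grip_width: 0.0215
finger_force: 50.3
```

```bash
python3 chips.py c2
python3 - <<'E'
from h import *
go(.357,.243,.266,88)
a=cv2.imread('pics/c2side.png')[200:320,240:430]; b=cv2.imread('pics/c2scene.png')[190:340,220:390]
o=np.zeros((480,780,3),np.uint8); a=cv2.resize(a,(380,240)); b=cv2.resize(b,(390,344)); o[:240,:380]=a; o[:344,385:775]=b; cv2.imwrite('pics/c2.png',o)
E
```

```text
10.8 pos [ 0.6066 -0.0192  0.2693] rpy [3.139 0.    1.711] F [ 1.1 -0.3 -2.5] grip 0.0215 50.3
side [371. 180.] 419 shaker 0.099 -0.029 0.288
side [364. 255.] 33 shaker 0.133 0.043 0.016
side [377. 281.] 67 shaker 0.136 -0.039 0.014
scene [288. 199.] 270 shaker 0.11 0.018 0.292
scene [271. 197.] 27 shaker 0.118 -0.028 0.281
scene [269. 284.] 102 shaker 0.134 -0.038 0.011
scene [291. 299.] 29 shaker 0.137 0.047 0.015
shift cm [ 29.49 -21.17   0.33] rot [ 0.006 -0.     0.175]
```

View pics/c2.png

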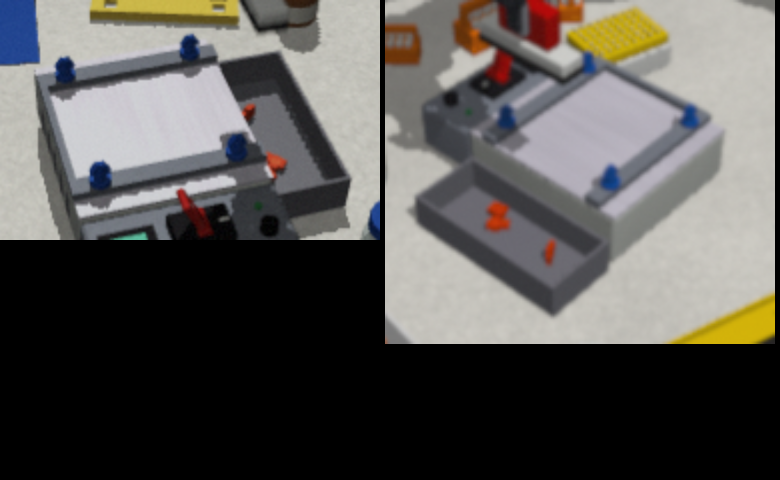

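The deck is clear and all three chips lie in the pan. Returning the scraper to its mat.

play_rows([
  [2, -1.4, 0, 0, 0, 0.02, -1],
  [5.5, -4, 0, 0, 0, 0.04, -1],
  [9, -6.5, 0, 0, 0, 0.06, -1],
  [12.5, -9, 0, 0, 0, 0.08, -1],
  [16, -11.5, 0, 0, 0, 0.1, -1],
])

```text
clock: 11.4
position: [0.4684, 0.1242, 0.2658]
tool_rot: [-3.141, -0.0, 1.611]
force: [0.6, 1.3, -2.7]
grip_width: 0.0215
finger_force: 50.3
```

play_rows([
  [3, -2, 0, 0, 0, 0.01, -1],
  [6, -4, 0, 0, 0, 0.03, -1],
  [9, -6, 0, 0, 0, 0.05, -1],
  [11.5, -8, 0, 0, 0, 0.075, -1],
  [12, -8.5, 0, 0, 0, 0.075, -1],
])

```text
clock: 11.9
position: [0.3779, 0.2421, 0.2658]
tool_rot: [-3.14, -0.0, 1.54]
force: [0.5, -0.1, -2.0]
grip_width: 0.0213
finger_force: 50.5
```

play_rows([
  [0, 0, 0, 0, 0, 0, -1],
  [0, 0, 0, 0, 0, 0, -1],
  [0, 0, 0, 0, 0, 0, -1],
  [0, 0, 0, 0, 0, 0, -1],
  [0, 0, 0, 0, 0, 0, -1],
])

```text
clock: 12.4
position: [0.3806, 0.2393, 0.266]
tool_rot: [3.142, 0.0, 1.536]
force: [0.2, 0.1, -2.4]
grip_width: 0.0212
finger_force: 50.5
```

Run:
```python
from h import *
st(); go(.357,.243,.040,88)
```

```text
12.4 pos [0.3806 0.2393 0.266 ] rpy [3.142 0.    1.536] F [ 0.2  0.1 -2.4] grip 0.0212 50.5
shift cm [ 0.29 -2.37 22.6 ] rot [ 0.  0. -0.]
```

play_rows([
  [0.3, -1.2, 4, 0, 0, 0, -1],
  [0.3, -2.37, 9, 0, 0, 0, -1],
  [0.3, -2.37, 14, 0, 0, 0, -1],
  [0.3, -2.37, 18, 0, 0, 0, -1],
  [0.3, -2.37, 21, 0, 0, 0, -1],
])

```text
clock: 12.9
position: [0.3562, 0.2428, 0.0536]
tool_rot: [-3.14, 0.002, 1.536]
force: [0.7, 1.0, -1.6]
grip_width: 0.0212
finger_force: 50.4
```

play_rows([
  [0, 0, 0.5, 0, 0, 0, -1],
  [0, 0, 1, 0, 0, 0, -1],
  [0, 0, 1.4, 0, 0, 0, -1],
  [0, 0, 1.65, 0, 0, 0, -1],
  [0, 0, 1.65, 0, 0, 0, -1],
])

```text
clock: 13.4
position: [0.3569, 0.244, 0.0401]
tool_rot: [3.141, -0.001, 1.537]
force: [0.2, -0.5, -2.0]
grip_width: 0.0216
finger_force: 50.4
```

play_rows([
  [0, 0, 0.05, 0, 0, 0, -1],
  [0, 0, 0.05, 0, 0, 0, -1],
  [0, 0, 0.05, 0, 0, 0, -1],
  [0, 0, 0.05, 0, 0, 0, -1],
  [0, 0, 0.05, 0, 0, 0, -1],
])

```text
clock: 13.9
position: [0.3566, 0.2436, 0.039]
tool_rot: [-3.142, 0.0, 1.537]
force: [-0.2, -0.4, -2.0]
grip_width: 0.0213
finger_force: 50.4
```

play_rows([
  [0, 0, 0.02, 0, 0, 0, -0.6],
  [0, 0, 0.02, 0, 0, 0, 0],
  [0, 0, 0.02, 0, 0, 0, 1],
  [0, 0, 0.02, 0, 0, 0, 1],
  [0, 0, 0.02, 0, 0, 0, 1],
])

```text
clock: 14.4
position: [0.3567, 0.2436, 0.0388]
tool_rot: [3.142, 0.0, 1.537]
force: [0.0, 1.2, -0.4]
grip_width: 0.0778
finger_force: 0.0
```

play_rows([
  [0, 0, -1, 0, 0, 0, 1],
  [0, 0, -5, 0, 0, 0, 1],
  [0, 0, -10, 0, 0, 0, 1],
  [0, 0, -14, 0, 0, 0, 1],
  [0, 0, -18, 0, 0, 0, 1],
])

```text
clock: 14.9
position: [0.3564, 0.2431, 0.2212]
tool_rot: [3.142, -0.0, 1.536]
force: [-0.9, 1.1, 0.3]
grip_width: 0.0852
finger_force: 0.0
```

Run:
```python
from meas import *
st(); go(.580,.322,.22,170)
im,d,ci=grab('side'); C=cloud(ci,d); hsv=cv2.cvtColor(im,cv2.COLOR_RGB2HSV); H,S,V=[hsv[...,i].astype(int) for i in range(3)]
for mm,s_,c in comps(((H<6)|(H>172))&(S>150)&(V>90)&(C[...,0]<.45)&(abs(C[...,1]-.24)<.1),20): print(c,rect(C[mm]),np.percentile(C[mm][:,2],[3,97]))
```

```text
14.9 pos [0.3564 0.2431 0.2212] rpy [ 3.142 -0.     1.536] F [-0.9  1.1  0.3] grip 0.0852 0.0
shift cm [ 8.66 22.07  0.12] rot [ 0.    -0.    -1.431]
[238.57142857 190.17293233] (array([0.3556, 0.2396]), 0.068, 0.018, 88.7) [0.06817412 0.0740364 ]
```

play_rows([
  [1, 2, -1, 0, 0, -0.14, 1],
  [2, 4.5, -2, 0, 0, -0.28, 1],
  [3, 7, -3, 0, 0, -0.42, 1],
  [4, 9.5, -4, 0, 0, -0.56, 1],
  [4.5, 12, -5, 0, 0, -0.7, 1],
])

```text
clock: 15.45
position: [0.4788, 0.2849, 0.2698]
tool_rot: [3.142, -0.0, 2.243]
force: [-1.1, 0.8, -0.6]
grip_width: 0.0855
finger_force: 0.0
```

Run:
```python
from h import *
go(.580,.322,.27,170)
```

```text
shift cm [-3.4  10.23 -0.02] rot [ 0.    -0.    -0.724]
```

play_rows([
  [-0.7, 2, 0, 0, 0, -0.14, 1],
  [-1.4, 4, 0, 0, 0, -0.29, 1],
  [-2.1, 6, 0, 0, 0, -0.43, 1],
  [-2.8, 8, 0, 0, 0, -0.58, 1],
  [-3.4, 10, 0, 0, 0, -0.724, 1],
])

```text
clock: 15.95
position: [0.5784, 0.3192, 0.2695]
tool_rot: [-3.141, 0.0, 2.966]
force: [0.0, 0.5, -0.7]
grip_width: 0.0856
finger_force: 0.0
```

play_rows([
  [0, 0, 0, 0, 0, 0, 1],
  [0, 0, 0, 0, 0, 0, 1],
  [0, 0, 0, 0, 0, 0, 1],
  [0, 0, 0, 0, 0, 0, 1],
  [0, 0, 0, 0, 0, 0, 1],
])

```text
clock: 16.45
position: [0.5773, 0.3196, 0.2691]
tool_rot: [3.142, 0.0, 2.96]
force: [0.3, -0.4, -0.1]
grip_width: 0.0856
finger_force: 0.0
```

Run:
```python
from meas import *
st()
im,d,ci=grab('wrist'); save('w3.png',im); C=cloud(ci,d); np.savez('w3.npz',im=im,d=d,C=C)
hsv=cv2.cvtColor(im,cv2.COLOR_RGB2HSV); H,S,V=[hsv[...,i].astype(int) for i in range(3)]
m=(H>20)&(H<33)&(S>130)&(V>60)&(d>0)
for mm,s_,c in comps(m,400): print('yel',np.round(c),s_,np.percentile(C[mm][:,2],[3,97]),rect(C[mm]))
hm=(C[...,2]>.034)&(C[...,2]<.055)&(V<90)
for mm,s_,c in comps(hm,200): print('handle',np.round(c),s_,np.percentile(C[mm][:,2],[3,97]),rect(C[mm]))
```

```text
16.45 pos [0.5773 0.3196 0.2691] rpy [3.142 0.    2.96 ] F [ 0.3 -0.4 -0.1] grip 0.0856 0.0
yel [334. 177.] [  229    93   211   179 20969] [0.00425269 0.01431501] (array([0.5782, 0.3217]), 0.21, 0.19, 79.6)
handle [558.  96.] [ 542    0   32  201 2618] [0.03462874 0.05434609] (array([0.5339, 0.5386]), 0.18, 0.003, 5.8)
handle [334. 191.] [ 328  146   13   93 1159] [0.04188953 0.04510943] (array([0.5774, 0.3239]), 0.092, 0.012, -10.5)
handle [107. 235.] [  69  177   85  141 1555] [0.03446316 0.0541079 ] (array([0.5964, 0.0816]), 0.164, 0.026, 4.9)
handle [256. 324.] [239 315  48  26 309] [0.03627442 0.05388414] (array([0.7084, 0.2173]), 0.053, 0.019, -87.9)
handle [ 69. 340.] [  0 316 145  47 544] [0.03426818 0.04507949] (array([0.6889, 0.0011]), 0.192, 0.003, -81.5)
```

View pics/w3.png

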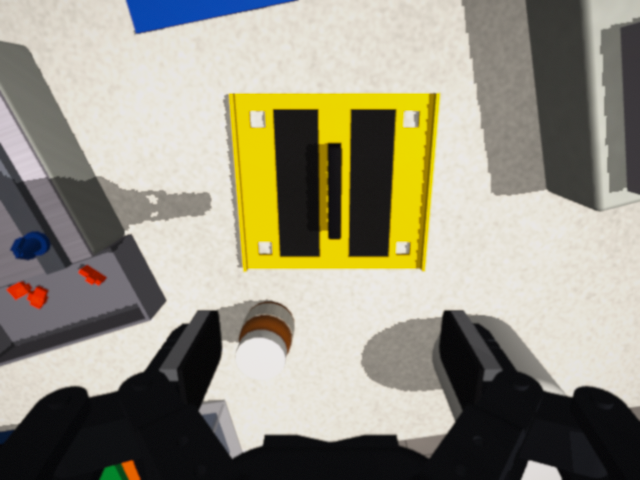

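Wrist view: platform at (334,180) with its handle bar at (334,191), measured 92 mm long at height 44 mm as expected. Amber jar at (265,340) is clear of the descent.

Run:
```python
from h import *
st(); go(.578,.3225,.018,169.6)
```

```text
16.5 pos [0.5774 0.3196 0.2691] rpy [3.141 0.    2.96 ] F [0.3 0.2 0.2] grip 0.0855 0.0
shift cm [-0.    0.29 25.11] rot [0. 0. 0.]
```

play_rows([
  [0, 0.29, 4, 0, 0, 0, 1],
  [0, 0.29, 8, 0, 0, 0, 1],
  [0, 0.29, 12, 0, 0, 0, 1],
  [0, 0.29, 16, 0, 0, 0, 0.5],
  [0, 0.29, 19, 0, 0, 0, 0.4],
])

```text
clock: 17.0
position: [0.5774, 0.3221, 0.0765]
tool_rot: [-3.14, -0.001, 2.961]
force: [0.6, -0.0, 0.6]
grip_width: 0.0605
finger_force: 0.0
```

play_rows([
  [0, 0, 2, 0, 0, 0, 0.2],
  [0, 0, 4, 0, 0, 0, 0.2],
  [0, 0, 5.3, 0, 0, 0, 0.2],
  [0, 0, 6.0, 0, 0, 0, 0.2],
  [0, 0, 6.1, 0, 0, 0, 0.2],
])

```text
clock: 17.5
position: [0.5781, 0.3223, 0.0175]
tool_rot: [-3.141, -0.0, 2.961]
force: [-0.6, 0.5, -0.8]
grip_width: 0.0513
finger_force: 0.0
```

play_rows([
  [0, 0, 0, 0, 0, 0, -1],
  [0, 0, 0, 0, 0, 0, -1],
  [0, 0, 0, 0, 0, 0, -1],
  [0, 0, 0, 0, 0, 0, -1],
  [0, 0, 0, 0, 0, 0, -1],
], squeeze=110)

```text
clock: 18.0
position: [0.5787, 0.3227, 0.019]
tool_rot: [3.141, 0.001, 2.961]
force: [-1.8, -0.5, 9.2]
grip_width: 0.0118
finger_force: 108.5
```

play_rows([
  [0, 0, 0, 0, 0, 0, -1],
  [0, 0, 0, 0, 0, 0, -1],
  [0, 0, 0, 0, 0, 0, -1],
  [0, 0, 0, 0, 0, 0, -1],
  [0, 0, 0, 0, 0, 0, -1],
])

```text
clock: 18.5
position: [0.5787, 0.3227, 0.019]
tool_rot: [3.141, 0.001, 2.961]
force: [-1.6, -1.3, 8.5]
grip_width: 0.0118
finger_force: 108.5
```

play_rows([
  [0, 0, -1, 0, 0, 0, -1],
  [0, 0, -4, 0, 0, 0, -1],
  [0, 0, -8, 0, 0, 0, -1],
  [0, 0, -12.5, 0, 0, 0, -1],
  [0, 0, -17, 0, 0, 0, -1],
])

```text
clock: 19.0
position: [0.5779, 0.3221, 0.1901]
tool_rot: [-3.141, -0.0, 2.961]
force: [0.2, 1.0, -3.4]
grip_width: 0.0121
finger_force: 107.9
```

Run:
```python
from meas import *
st(); go(.504,-.030,.22,188.1)
```

```text
19.0 pos [0.5779 0.3221 0.1901] rpy [-3.141 -0.     2.961] F [ 0.2  1.  -3.4] grip 0.0121 107.9
shift cm [  0.93 -35.96  -2.98] rot [-0.    -0.    -0.322]
```

play_rows([
  [0, -2, -2, 0, 0, -0.03, -1],
  [0.2, -5.5, -3, 0, 0, -0.07, -1],
  [0.4, -9.5, -3, 0, 0, -0.11, -1],
  [0.5, -13.5, -3, 0, 0, -0.15, -1],
  [0.5, -17.5, -3, 0, 0, -0.19, -1],
])

```text
clock: 19.5
position: [0.5411, 0.1497, 0.2186]
tool_rot: [3.141, 0.0, -3.131]
force: [0.7, -0.4, -4.4]
grip_width: 0.0123
finger_force: 108.1
```

Run:
```python
from h import *
st(); go(.504,-.030,.22,188.1)
```

```text
19.5 pos [0.5411 0.1497 0.2186] rpy [ 3.141  0.    -3.131] F [ 0.7 -0.4 -4.4] grip 0.0123 108.1
shift cm [  3.9  -17.92  -0.15] rot [ 0.    0.   -0.13]
```

play_rows([
  [0.9, -4, 0, 0, 0, -0.03, -1],
  [1.8, -8, 0, 0, 0, -0.06, -1],
  [2.7, -12, 0, 0, 0, -0.09, -1],
  [3.5, -15.5, 0, 0, 0, -0.11, -1],
  [3.9, -17.5, 0, 0, 0, -0.13, -1],
])

```text
clock: 20.0
position: [0.5034, -0.0273, 0.2186]
tool_rot: [-3.141, 0.0, -3.004]
force: [0.2, 0.5, -4.1]
grip_width: 0.0119
finger_force: 108.0
```

play_rows([
  [0, 0, 0, 0, 0, 0, -1],
  [0, 0, 0, 0, 0, 0, -1],
  [0, 0, 0, 0, 0, 0, -1],
  [0, 0, 0, 0, 0, 0, -1],
  [0, 0, 0, 0, 0, 0, -1],
])

```text
clock: 20.5
position: [0.5046, -0.0235, 0.2178]
tool_rot: [3.142, -0.0, -3.001]
force: [-0.4, -0.5, -3.5]
grip_width: 0.0119
finger_force: 108.0
```

```bash
cat > plat.py <<'E'
from meas import *
st()
def yel(n,zlo,zhi):
    im,d,ci=grab(n); C=cloud(ci,d); save('p_%s_%d.png'%(n,observe()['clock']*10),im)
    hsv=cv2.cvtColor(im,cv2.COLOR_RGB2HSV); H,S,V=[hsv[...,i].astype(int) for i in range(3)]
    m=(H>20)&(H<33)&(S>130)&(V>60)&(d>0)&(C[...,2]>zlo)&(C[...,2]<zhi)&(abs(C[...,0]-.504)<.2)&(abs(C[...,1]+.03)<.16)
    return im,d,ci,C,m
E
cat > p1.py <<'E'
from plat import *
for n in ['wrist','side','scene']:
    im,d,ci,C,m=yel(n,.17,.25)
    for mm,s_,c in comps(m,300):
        P=C[mm]; print(n,np.round(c),s_,np.percentile(P[:,2],[3,50,97]).round(4),rect(P))
        # holes: interior contours
        f=mm.astype(np.uint8); cs,h=cv2.findContours(f,cv2.RETR_CCOMP,cv2.CHAIN_APPROX_NONE)
        for i,k in enumerate(cs):
            if h[0][i][3]>=0 and 15<cv2.contourArea(k)<900:
                u=k[:,0,0];v=k[:,0,1]; q=onplane(ci,u,v,np.percentile(P[:,2],50)); print('   hole',u.mean().round(),v.mean().round(),((q.min(0)+q.max(0))/2)[:2].round(4),(q.max(0)-q.min(0))[:2].round(3))
E
python3 p1.py
```

```text
20.5 pos [ 0.5046 -0.0235  0.2178] rpy [ 3.142 -0.    -3.001] F [-0.4 -0.5 -3.5] grip 0.0119 108.0
wrist [330. 203.] [   41    72   578   344 90533] [0.2034 0.2048 0.2128] (array([ 0.4864, -0.025 ]), 0.208, 0.155, -82.1)
wrist [310. 419.] [305 397  10  41 338] [0.2036 0.2048 0.2407] (array([ 0.5569, -0.0248]), 0.059, 0.005, 4.2)
wrist [351. 418.] [347 397  10  41 356] [0.2037 0.2047 0.2412] (array([ 0.5541, -0.0059]), 0.059, 0.005, 11.7)
side [313. 219.] [ 256  172  124   87 4137] [0.2018 0.2049 0.2129] (array([ 0.5047, -0.0247]), 0.212, 0.191, -81.9)
   hole 288.0 246.0 [ 0.4463 -0.1144] [0.02  0.018]
   hole 362.0 233.0 [ 0.5844 -0.0958] [0.017 0.016]
   hole 270.0 195.0 [0.4244 0.0399] [0.02  0.017]
   hole 336.0 184.0 [0.5624 0.0586] [0.018 0.015]
scene [313. 214.] [ 258  183  113   63 2503] [0.1998 0.2041 0.2124] (array([ 0.5079, -0.0232]), 0.209, 0.194, -82.4)
   hole 320.0 235.0 [0.568  0.0654] [0.015 0.017]
   hole 356.0 209.0 [0.4302 0.0454] [0.017 0.019]
   hole 326.0 215.0 [0.502  0.0156] [0.158 0.062]
```

```bash
sed -i 's/15<cv2.contourArea(k)<900/15<cv2.contourArea(k)<6000/; s/\[.wrist.,.side.,.scene.\]/["wrist"]/' p1.py; python3 p1.py; ls pics|tail -4
python3 - <<'E'
from h import *
go(.5035,-.0295,.14,188.1)
E
```

```text
20.65 pos [ 0.5045 -0.0239  0.2178] rpy [-3.142 -0.    -3.002] F [-0.6  0.6 -4.2] grip 0.0122 108.0
wrist [330. 203.] [   41    72   578   344 90536] [0.2034 0.2048 0.2128] (array([ 0.4867, -0.0255]), 0.208, 0.155, -82.0)
   hole 136.0 140.0 [ 0.4449 -0.1086] [0.017 0.015]
   hole 524.0 140.0 [0.4236 0.0429] [0.018 0.016]
wrist [310. 419.] [305 397  10  41 338] [0.2035 0.2047 0.2407] (array([ 0.5566, -0.0252]), 0.059, 0.005, 4.2)
wrist [351. 418.] [347 397  10  41 354] [0.2037 0.2047 0.2413] (array([ 0.5538, -0.0064]), 0.06, 0.005, 11.7)
side0.png
w1.png
w2.png
w3.png
shift cm [ 0.17 -0.53  7.78] rot [-0.    -0.    -0.002]
```

```bash
ls -t pics | head -1 | xargs -I{} cp pics/{} pics/pv.png
```

```text
(no output)
```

View pics/pv.png

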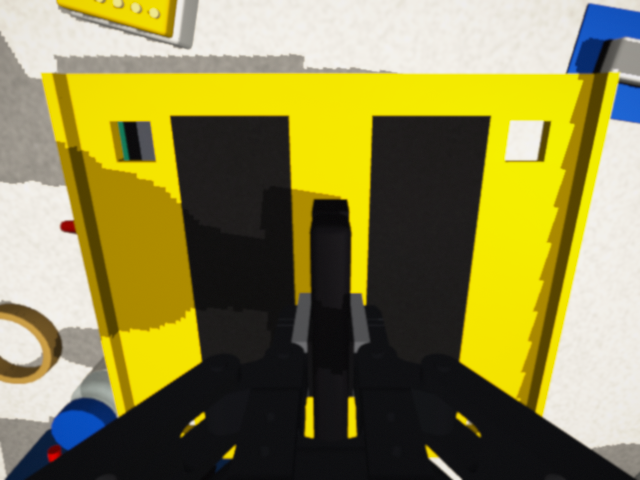

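Wrist view: holes at (133,141) and (524,140), with the board square in the hand. The board must shift about 5.5 mm towards -y to sit over the posts.

play_rows([
  [0.1, -0.53, 1.5, 0, 0, 0, -1],
  [0.13, -0.55, 3.5, 0, 0, 0, -1],
  [0.13, -0.55, 5.5, 0, 0, 0, -1],
  [0.13, -0.55, 7, 0, 0, 0, -1],
  [0.13, -0.55, 7.6, 0, 0, 0, -1],
])

```text
clock: 21.2
position: [0.5034, -0.0298, 0.1406]
tool_rot: [3.142, -0.002, -3.002]
force: [-0.4, -0.2, -4.0]
grip_width: 0.0118
finger_force: 108.1
```

play_rows([
  [0, 0, 0, 0, 0, 0, -1],
  [0, 0, 0, 0, 0, 0, -1],
  [0, 0, 0, 0, 0, 0, -1],
  [0, 0, 0, 0, 0, 0, -1],
  [0, 0, 0, 0, 0, 0, -1],
])

```text
clock: 21.7
position: [0.5041, -0.0298, 0.1422]
tool_rot: [-3.142, 0.001, -3.002]
force: [0.4, -0.1, -5.1]
grip_width: 0.0117
finger_force: 108.1
```

```bash
sed -i 's/\["wrist"\]/["side","wrist"]/; s/yel(n,.17,.25)/yel(n,.11,.18)/' p1.py; python3 p1.py
python3 - <<'E'
from h import *
go(.504,-.0295,.124,188.1)
E
```

```text
21.7 pos [ 0.5041 -0.0298  0.1422] rpy [-3.142e+00  1.000e-03 -3.002e+00] F [ 0.4 -0.1 -5.1] grip 0.0117 108.1
side [313. 249.] [ 258  202  118   89 3979] [0.1261 0.1293 0.1375] (array([ 0.5043, -0.0314]), 0.211, 0.191, -81.7)
   hole 289.0 277.0 [ 0.4453 -0.1203] [0.019 0.018]
   hole 359.0 264.0 [ 0.5839 -0.1021] [0.019 0.021]
   hole 318.0 256.0 [ 0.5098 -0.0691] [0.165 0.068]
   hole 272.0 225.0 [0.4237 0.0334] [0.019 0.019]
   hole 335.0 214.0 [0.562  0.0535] [0.018 0.018]
wrist [330. 202.] [   41    72   578   344 90867] [0.1277 0.1291 0.1371] (array([ 0.4861, -0.0315]), 0.208, 0.155, -82.3)
   hole 136.0 140.0 [ 0.4444 -0.1145] [0.017 0.015]
   hole 524.0 140.0 [0.4232 0.0373] [0.018 0.016]
wrist [310. 418.] [305 396  10  42 346] [0.128  0.1291 0.1657] (array([ 0.5499, -0.0316]), 0.072, 0.005, 4.2)
wrist [351. 417.] [347 396  10  42 364] [0.1281 0.1292 0.1661] (array([ 0.5472, -0.0136]), 0.072, 0.005, 11.7)
shift cm [0.   0.03 1.8 ] rot [-0.     0.    -0.002]
```

play_rows([
  [0, 0, 0.5, 0, 0, 0, -1],
  [0, 0, 0.9, 0, 0, 0, -1],
  [0, 0, 1.2, 0, 0, 0, -1],
  [0, 0, 1.4, 0, 0, 0, -1],
  [0, 0, 1.4, 0, 0, 0, -1],
])

```text
clock: 22.3
position: [0.5039, -0.0298, 0.1275]
tool_rot: [-3.142, -0.0, -3.002]
force: [0.3, 0.1, -4.4]
grip_width: 0.0118
finger_force: 108.0
```

play_rows([
  [0, 0, 0.1, 0, 0, 0, -1],
  [0, 0, 0.2, 0, 0, 0, -1],
  [0, 0, 0.3, 0, 0, 0, -1],
  [0, 0, 0.3, 0, 0, 0, -1],
  [0, 0, 0.3, 0, 0, 0, -1],
])

```text
clock: 22.8
position: [0.504, -0.0298, 0.1249]
tool_rot: [-3.142, 0.0, -3.002]
force: [0.4, -0.2, -0.5]
grip_width: 0.0119
finger_force: 108.7
```

play_rows([
  [0, 0, 0.12, 0, 0, 0, -1],
  [0, 0, 0.24, 0, 0, 0, -1],
  [0, 0, 0.36, 0, 0, 0, -1],
  [0, 0, 0.48, 0, 0, 0, -1],
  [0, 0, 0.6, 0, 0, 0, -1],
])

```text
clock: 23.3
position: [0.504, -0.0298, 0.1187]
tool_rot: [-3.142, 0.0, -3.002]
force: [1.3, -0.2, 1.4]
grip_width: 0.0119
finger_force: 108.8
```

play_rows([
  [0, 0, 0.12, 0, 0, 0, -1],
  [0, 0, 0.24, 0, 0, 0, -1],
  [0, 0, 0.36, 0, 0, 0, -1],
  [0, 0, 0.45, 0, 0, 0, -1],
  [0, 0, 0.5, 0, 0, 0, -1],
])

```text
clock: 23.8
position: [0.5037, -0.0298, 0.1139]
tool_rot: [3.141, -0.001, -3.003]
force: [-6.3, -0.0, 15.3]
grip_width: 0.0117
finger_force: 110.9
```

play_rows([
  [0, 0, 0.04, 0, 0, 0, -1],
  [0, 0, 0.08, 0, 0, 0, -1],
  [0, 0, 0.08, 0, 0, 0, -1],
  [0, 0, 0.08, 0, 0, 0, -1],
  [0, 0, 0.08, 0, 0, 0, -1],
])

```text
clock: 24.3
position: [0.5037, -0.0298, 0.1139]
tool_rot: [3.141, -0.0, -3.003]
force: [-10.1, 1.5, 23.2]
grip_width: 0.0119
finger_force: 112.5
```

```bash
sed -i 's/yel(n,.11,.18)/yel(n,.085,.13)/; s/"side","wrist"/"side","scene"/' p1.py; python3 p1.py; cp pics/$(ls -t pics|grep p_side|head -1) pics/pv2.png;  python3 - <<'E'
import cv2; a=cv2.imread('pics/pv2.png')[190:330,240:420]; cv2.imwrite('pics/pv2.png',cv2.resize(a,(720,560)))
E
```

```text
24.3 pos [ 0.5037 -0.0298  0.1139] rpy [ 3.141 -0.    -3.003] F [-10.1   1.5  23.2] grip 0.0119 112.5
side [313. 259.] [ 259  212  115   88 3729] [0.0978 0.101  0.1096] (array([ 0.5042, -0.0321]), 0.214, 0.192, -82.2)
   hole 319.0 269.0 [ 0.511  -0.0823] [0.173 0.094]
   hole 272.0 232.0 [0.4241 0.0416] [0.026 0.035]
   hole 335.0 221.0 [0.5636 0.0631] [0.025 0.037]
scene [311. 245.] [ 260  214  106   64 2254] [0.0964 0.1005 0.1087] (array([ 0.507 , -0.0301]), 0.211, 0.195, -81.7)
   hole 272.0 239.0 [ 0.5836 -0.1026] [0.026 0.032]
   hole 322.0 250.0 [0.5016 0.0235] [0.158 0.09 ]
```

View pics/pv2.png

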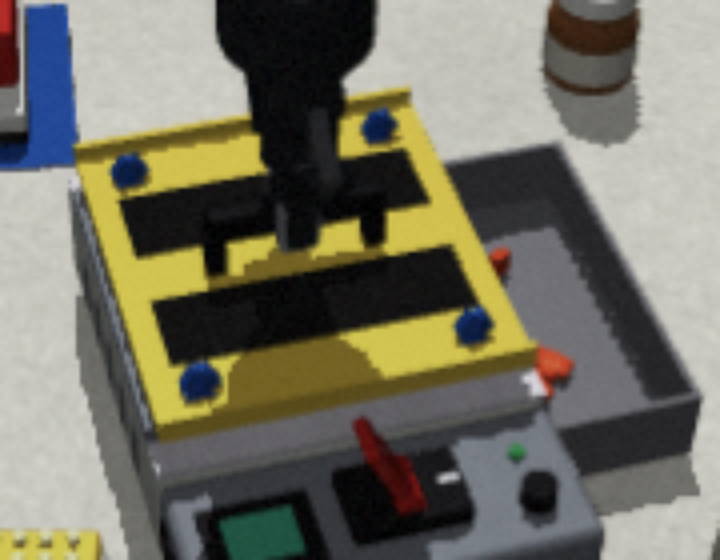

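Side view: board flat on the shaker with all four blue heads through the holes. Its top measures 0.1005–0.101 m, so the underside is at 0.095 and it is seated.

play_rows([
  [0, 0, -0.08, 0, 0, 0, -1],
  [0, 0, -0.1, 0, 0, 0, -0.6],
  [0, 0, -0.1, 0, 0, 0, -0.3],
  [0, 0, -0.1, 0, 0, 0, 0],
  [0, 0, -0.1, 0, 0, 0, 0],
])

```text
clock: 24.9
position: [0.504, -0.0298, 0.1139]
tool_rot: [-3.142, -0.0, -3.002]
force: [-0.8, 0.9, -0.2]
grip_width: 0.0426
finger_force: 0.0
```

play_rows([
  [0, 0, -1, 0, 0, 0, 0],
  [0, 0, -4, 0, 0, 0, 0],
  [0, 0, -9, 0, 0, 0, 0.5],
  [0, 0, -14, 0, 0, 0, 1],
  [0, 0, -19, 0, 0, 0, 1],
])

```text
clock: 25.4
position: [0.5034, -0.03, 0.3069]
tool_rot: [-3.141, 0.0, -3.003]
force: [0.5, 0.8, -0.5]
grip_width: 0.0834
finger_force: 0.0
```

play_rows([
  [0, 0, 0, 0, 0, 0, 1],
  [0, 0, 0, 0, 0, 0, 1],
  [0, 0, 0, 0, 0, 0, 1],
  [0, 0, 0, 0, 0, 0, 1],
  [0, 0, 0, 0, 0, 0, 1],
])

```text
clock: 25.9
position: [0.5036, -0.0299, 0.3032]
tool_rot: [-3.142, -0.002, -3.003]
force: [0.8, -0.4, 0.4]
grip_width: 0.0851
finger_force: 0.0
```

```bash
cat > p2.py <<'E'
from plat import *
im,d,ci,C,m=yel('wrist',.08,.13); P=C[m]
print(rect(P)); a=np.radians(8.1); Q=P-[.5037,-.0298,0]; x=Q[:,0]*np.cos(a)+Q[:,1]*np.sin(a); y=-Q[:,0]*np.sin(a)+Q[:,1]*np.cos(a)
print('x',np.percentile(x,[.3,99.7]),'y',np.percentile(y,[.3,99.7]))
for sx in (-1,1):
    for sy in (-1,1):
        k=(abs(x-sx*.085)<.008)&(abs(y-sy*.06)<.03); print(sx,sy,k.sum(),np.median(P[k][:,2]).round(4) if k.sum() else None)
E
python3 p2.py
python3 - <<'E'
from h import *
print(observe()['qpos'].round(3)); go(.417,-.360,.28,180); go(.417,-.36,.28,0)
E
```

```text
25.9 pos [ 0.5036 -0.0299  0.3032] rpy [-3.142e+00 -2.000e-03 -3.003e+00] F [ 0.8 -0.4  0.4] grip 0.0851 0.0
(array([ 0.5033, -0.0293]), 0.206, 0.191, -82.0)
x [-0.09565821  0.09461071] y [-0.10166003  0.10291836]
-1 -1 1247 0.1008
-1 1 1278 0.1007
1 -1 799 0.1009
1 1 792 0.1009
[-0.251  0.256  0.238  1.828 -0.068  1.067  1.723]
shift cm [ 13.16 -31.49   2.36] rot [-0.    -0.001  0.139]
shift cm [ 13.16 -31.49   2.36] rot [ 2.000e-03 -0.000e+00 -3.002e+00]
```

Platform home: its four corners read 0.1007–0.1009. Now the rack.

play_rows([
  [1.5, -3, 0, 0, 0, 0.02, 1],
  [3, -7, 0, 0, 0, 0.05, 1],
  [5, -11.5, 0, 0, 0, 0.08, 1],
  [7, -16, 0, 0, 0, 0.11, 1],
  [8.5, -20, 0, 0, 0, 0.139, 1],
])

```text
clock: 26.45
position: [0.4462, -0.2419, 0.3039]
tool_rot: [-3.141, -0.0, 3.14]
force: [1.0, 0.0, 0.0]
grip_width: 0.0852
finger_force: 0.0
```

play_rows([
  [1.5, -3.5, 0, 0, 0, 0, 1],
  [3, -7, 0.5, 0, 0, 0, 1],
  [4.6, -9.5, 1, 0, 0, 0, 1],
  [4.6, -9.5, 1, 0, 0, 0, 1],
  [4.6, -9.5, 1, 0, 0, 0, 1],
])

```text
clock: 26.95
position: [0.4013, -0.3348, 0.2936]
tool_rot: [3.141, -0.001, 3.141]
force: [0.1, 0.1, 0.0]
grip_width: 0.0855
finger_force: 0.0
```

play_rows([
  [0, 0, 0, 0, 0, 0, 1],
  [0, 0, 0, 0, 0, 0, 1],
  [0, 0, 0, 0, 0, 0, 1],
  [0, 0, 0, 0, 0, 0, 1],
  [0, 0, 0, 0, 0, 0, 1],
])

```text
clock: 27.45
position: [0.4017, -0.3345, 0.294]
tool_rot: [-3.142, 0.0, -3.141]
force: [-0.4, -0.2, 0.6]
grip_width: 0.0856
finger_force: 0.0
```

```bash
cat > rk.py <<'E'
from meas import *
st()
im,d,ci=grab('wrist'); save('w4.png',im); C=cloud(ci,d)
hsv=cv2.cvtColor(im,cv2.COLOR_RGB2HSV); H,S,V=[hsv[...,i].astype(int) for i in range(3)]
m=(H>=4)&(H<18)&(S>150)&(V>60)&(d>0)&(C[...,1]<-.2)
for mm,s_,c in comps(m,100):
    P=C[mm]; T=P[P[:,2]>np.percentile(P[:,2],97)-.005]; print(np.round(c),s_,np.percentile(P[:,2],[3,97]).round(3),rect(P),'top',rect(T))
E
python3 rk.py
```

```text
27.45 pos [ 0.4017 -0.3345  0.294 ] rpy [-3.142  0.    -3.141] F [-0.4 -0.2  0.6] grip 0.0856 0.0
[327.  73.] [ 289   36   79   76 1765] [0.025 0.055] (array([ 0.2879, -0.3386]), 0.081, 0.034, 52.7) top (array([ 0.2897, -0.3358]), 0.073, 0.009, 52.8)
[289. 206.] [ 266  161   46  104 2727] [0.025 0.073] (array([ 0.4261, -0.3784]), 0.099, 0.046, 0.7) top (array([ 0.4262, -0.3786]), 0.096, 0.012, 0.5)
[278. 303.] [ 249  272   58   69 1456] [0.007 0.055] (array([ 0.5498, -0.3984]), 0.075, 0.033, -41.3) top (array([ 0.55  , -0.3979]), 0.072, 0.009, -41.0)
```

View pics/w4.png

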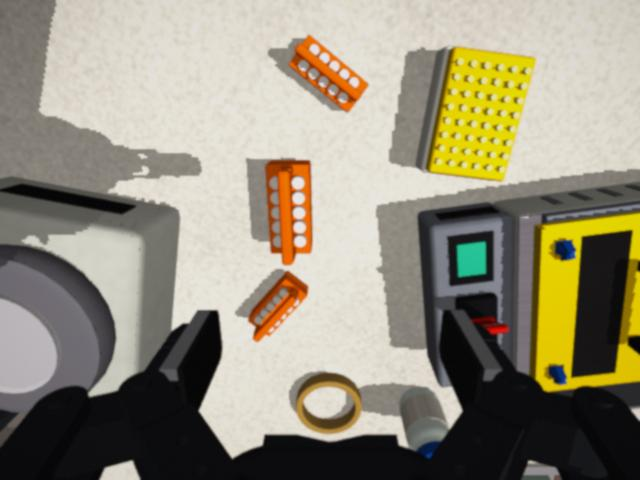

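Wrist view: the full-size rack is at (289,206), bar 96 mm at 72 mm height. It has been knocked to (0.426, -0.3785). The small look-alikes are at (327,73) and (278,303).

Run:
```python
from h import *
st(); go(.426,-.3785,.047,180.6)
```

```text
27.5 pos [ 0.4016 -0.3345  0.294 ] rpy [-3.142  0.    -3.141] F [ 0.4 -0.4 -1. ] grip 0.0854 0.0
shift cm [-2.43 -4.4  24.7 ] rot [-0.    0.   -0.01]
```

play_rows([
  [-1, -1.5, 3, 0, 0, 0, 0.5],
  [-2.43, -3.5, 7, 0, 0, -0.01, 0.3],
  [-2.43, -4.4, 11, 0, 0, -0.01, 0.3],
  [-2.43, -4.4, 14, 0, 0, -0.01, 0.3],
  [-2.43, -4.4, 16, 0, 0, -0.01, 0.3],
])

```text
clock: 28.0
position: [0.4251, -0.3784, 0.1316]
tool_rot: [3.14, -0.002, -3.132]
force: [0.4, -0.3, 0.3]
grip_width: 0.0555
finger_force: 0.0
```

play_rows([
  [0, 0, 0, 0, 0, 0, 0.3],
  [0, 0, 0, 0, 0, 0, 0.3],
  [0, 0, 0, 0, 0, 0, 0.3],
  [0, 0, 0, 0, 0, 0, 0.3],
  [0, 0, 0, 0, 0, 0, 0.3],
])

```text
clock: 28.5
position: [0.4262, -0.3788, 0.1349]
tool_rot: [-3.141, 0.001, -3.131]
force: [0.6, 0.0, 0.1]
grip_width: 0.0556
finger_force: 0.0
```

```bash
python3 rk.py
python3 - <<'E'
from h import *
go(.426,-.3785,.047,180.6)
E
```

```text
28.5 pos [ 0.4262 -0.3788  0.1349] rpy [-3.141e+00  1.000e-03 -3.131e+00] F [0.6 0.  0.1] grip 0.0556 0.0
[416.  31.] [ 339    0  134   78 4571] [0.007 0.054] (array([ 0.2905, -0.3352]), 0.073, 0.034, 52.8) top (array([ 0.2997, -0.3228]), 0.041, 0.009, 53.3)
[319. 286.] [  260   157   106   279 11057] [0.008 0.072] (array([ 0.4773, -0.3857]), 0.208, 0.065, -10.0) top (array([ 0.4263, -0.3826]), 0.097, 0.02, 0.2)
shift cm [0.03 0.03 8.77] rot [-0.001  0.001 -0.   ]
```

play_rows([
  [0, 0, 2.5, 0, 0, 0, 0.3],
  [0, 0, 5, 0, 0, 0, 0.3],
  [0, 0, 7, 0, 0, 0, 0.3],
  [0, 0, 8.3, 0, 0, 0, 0.3],
  [0, 0, 8.7, 0, 0, 0, 0.3],
])

```text
clock: 29.05
position: [0.4255, -0.3784, 0.0461]
tool_rot: [3.141, -0.001, -3.131]
force: [0.7, -0.1, 1.4]
grip_width: 0.0558
finger_force: 0.0
```

play_rows([
  [0, 0, 0, 0, 0, 0, 0.3],
  [0, 0, 0, 0, 0, 0, -1],
  [0, 0, 0, 0, 0, 0, -1],
  [0, 0, 0, 0, 0, 0, -1],
  [0, 0, 0, 0, 0, 0, -1],
], squeeze=50)

```text
clock: 29.55
position: [0.4261, -0.3791, 0.0476]
tool_rot: [-3.141, 0.001, -3.132]
force: [-0.9, -2.4, 6.0]
grip_width: 0.011
finger_force: 49.8
```

play_rows([
  [0, 0, 0, 0, 0, 0, -1],
  [0, 0, 0, 0, 0, 0, -1],
  [0, 0, 0, 0, 0, 0, -1],
  [0, 0, 0, 0, 0, 0, -1],
  [0, 0, 0, 0, 0, 0, -1],
])

```text
clock: 30.05
position: [0.4261, -0.3792, 0.0476]
tool_rot: [-3.141, 0.001, -3.132]
force: [-0.1, -1.6, 7.7]
grip_width: 0.0111
finger_force: 49.9
```

play_rows([
  [0, 0, -1, 0, 0, 0, -1],
  [0, 0, -4, 0, 0, 0, -1],
  [0, 0, -8.5, 0, 0, 0, -1],
  [0, 0, -13, 0, 0, 0, -1],
  [0, 0, -17.5, 0, 0, 0, -1],
])

```text
clock: 30.55
position: [0.4253, -0.3783, 0.2243]
tool_rot: [3.141, -0.0, -3.132]
force: [2.2, 0.0, -1.8]
grip_width: 0.0112
finger_force: 49.0
```

Run:
```python
from h import *
SHc=[.5037,-.0298,8.1]; x,y=s2w(0,.039,SHc); print(x,y); st(); go(x,y,.23,188.1)
```

```text
0.4982048519544343 0.00881092265094574
30.55 pos [ 0.4253 -0.3783  0.2243] rpy [ 3.141 -0.    -3.132] F [ 2.2  0.  -1.8] grip 0.0112 49.0
shift cm [-7.68 38.64 -0.56] rot [ 0.    -0.    -0.131]
```

play_rows([
  [-0.5, 2.5, -1, 0, 0, -0.02, -1],
  [-1.3, 6.5, -1.5, 0, 0, -0.05, -1],
  [-2.2, 11, -1.5, 0, 0, -0.07, -1],
  [-3.1, 15.5, -1.5, 0, 0, -0.1, -1],
  [-4, 20, -1.5, 0, 0, -0.131, -1],
])

```text
clock: 31.05
position: [0.4635, -0.1764, 0.2376]
tool_rot: [3.142, 0.0, -2.999]
force: [0.7, 0.4, -2.5]
grip_width: 0.0114
finger_force: 49.0
```

Run:
```python
from h import *
st(); go(.4982,.0088,.23,188.1)
```

```text
31.05 pos [ 0.4635 -0.1764  0.2376] rpy [ 3.142  0.    -2.999] F [ 0.7  0.4 -2.5] grip 0.0114 49.0
shift cm [-6.06 17.84  0.76] rot [0.    0.    0.001]
```

play_rows([
  [-1.4, 4, 0, 0, 0, 0, -1],
  [-2.8, 8.2, 0, 0, 0, 0, -1],
  [-4.2, 12.4, 0, 0, 0, 0, -1],
  [-5.4, 16, 0, 0, 0, 0, -1],
  [-6.0, 17.6, 0.5, 0, 0, 0, -1],
])

```text
clock: 31.55
position: [0.4987, 0.0081, 0.2329]
tool_rot: [3.141, 0.001, -2.997]
force: [-0.1, -1.0, -1.5]
grip_width: 0.011
finger_force: 49.0
```

play_rows([
  [0, 0, 0, 0, 0, 0, -1],
  [0, 0, 0, 0, 0, 0, -1],
  [0, 0, 0, 0, 0, 0, -1],
  [0, 0, 0, 0, 0, 0, -1],
  [0, 0, 0, 0, 0, 0, -1],
])

```text
clock: 32.05
position: [0.4984, 0.0037, 0.2322]
tool_rot: [-3.142, 0.0, -3.002]
force: [-0.1, 0.1, -2.2]
grip_width: 0.011
finger_force: 49.0
```

Run:
```python
from meas import *
st(); go(.4982,.0088,.151,188.1)
for n in ['side','scene']:
    im,d,ci=grab(n); C=cloud(ci,d); hsv=cv2.cvtColor(im,cv2.COLOR_RGB2HSV); H,S,V=[hsv[...,i].astype(int) for i in range(3)]
    m=(H>=4)&(H<18)&(S>150)&(V>60)&(C[...,2]>.15)&(C[...,2]<.3)&(abs(C[...,1])<.1)&(abs(C[...,0]-.5)<.12)
    for mm,s_,c in comps(m,40): P=C[mm]; print(n,np.round(c),s_[4],np.percentile(P[:,2],[1,99]).round(4),rect(P))
```

```text
32.05 pos [0.4984 0.0037 0.2322] rpy [-3.142  0.    -3.002] F [-0.1  0.1 -2.2] grip 0.011 49.0
shift cm [-0.05  0.51  8.12] rot [-0.     0.    -0.001]
side [309. 203.] 1297 [0.1869 0.2578] (array([ 0.5002, -0.0109]), 0.099, 0.063, 6.5)
scene [321. 215.] 660 [0.1855 0.2567] (array([0.503 , 0.0092]), 0.102, 0.045, 3.6)
```

play_rows([
  [0, 0.3, 1.5, 0, 0, 0, -1],
  [-0.05, 0.5, 3.5, 0, 0, 0, -1],
  [-0.05, 0.5, 5.5, 0, 0, 0, -1],
  [-0.05, 0.5, 7, 0, 0, 0, -1],
  [-0.05, 0.5, 7.8, 0, 0, 0, -1],
])

```text
clock: 32.65
position: [0.4978, 0.0093, 0.1529]
tool_rot: [-3.142, -0.001, -3.001]
force: [0.1, -0.5, -1.9]
grip_width: 0.0113
finger_force: 49.0
```

play_rows([
  [0, 0, 0.2, 0, 0, 0, -1],
  [0, 0, 0.3, 0, 0, 0, -1],
  [0, 0, 0.4, 0, 0, 0, -1],
  [0, 0, 0.4, 0, 0, 0, -1],
  [0, 0, 0.4, 0, 0, 0, -1],
])

```text
clock: 33.15
position: [0.4984, 0.0095, 0.1504]
tool_rot: [3.142, 0.001, -3.0]
force: [0.5, -1.0, -1.7]
grip_width: 0.0111
finger_force: 49.0
```

play_rows([
  [0, 0, 0.1, 0, 0, 0, -1],
  [0, 0, 0.15, 0, 0, 0, -1],
  [0, 0, 0.18, 0, 0, 0, -1],
  [0, 0, 0.18, 0, 0, 0, -1],
  [0, 0, 0.18, 0, 0, 0, -1],
])

```text
clock: 33.65
position: [0.4983, 0.0093, 0.1485]
tool_rot: [-3.141, 0.0, -3.001]
force: [-2.7, -1.0, 6.0]
grip_width: 0.0108
finger_force: 50.2
```

Contact at the expected height. Releasing the rack gently.

play_rows([
  [0, 0, 0, 0, 0, 0, -0.7],
  [0, 0, 0, 0, 0, 0, -0.4],
  [0, 0, 0, 0, 0, 0, -0.1],
  [0, 0, 0, 0, 0, 0, 0],
  [0, 0, 0, 0, 0, 0, 0],
])

```text
clock: 34.15
position: [0.4982, 0.0094, 0.1482]
tool_rot: [-3.142, -0.0, -3.0]
force: [0.5, 0.8, 0.4]
grip_width: 0.0429
finger_force: 0.0
```

play_rows([
  [0, 0, -1, 0, 0, 0, 0],
  [0, 0, -4, 0, 0, 0, 0],
  [0, 0, -8, 0, 0, 0, 0],
  [0, 0, -12, 0, 0, 0, 0],
  [0, 0, -15, 0, 0, 0, -1],
])

```text
clock: 34.65
position: [0.4984, 0.0092, 0.3014]
tool_rot: [3.142, 0.002, -3.001]
force: [0.1, -0.9, -1.5]
grip_width: 0.029
finger_force: 0.0
```

```bash
cat > fin.py <<'E'
from meas import *
st()
for n in ['side','scene']:
    im,d,ci=grab(n); C=cloud(ci,d); save('f_'+n+'.png',im); hsv=cv2.cvtColor(im,cv2.COLOR_RGB2HSV); H,S,V=[hsv[...,i].astype(int) for i in range(3)]
    a=np.radians(8.1); Q=C-[.5037,-.0298,0]; X=Q[...,0]*np.cos(a)+Q[...,1]*np.sin(a); Y=-Q[...,0]*np.sin(a)+Q[...,1]*np.cos(a); Z=C[...,2]
    for nm,m in [('rack',(H>=4)&(H<18)&(S>150)&(V>60)&(Z>.1)&(Z<.2)&(abs(Y)<.11)&(abs(X)<.1)),('switch',((H<8)|(H>172))&(S>130)&(V>60)&(abs(Y+.152)<.03)&(abs(X)<.08)&(Z>.08)),('plat',(H>20)&(H<33)&(S>130)&(V>60)&(abs(X)<.12)&(abs(Y)<.12))]:
        if m.sum()<10: continue
        P=C[m]; T=P[:,2]>np.percentile(P[:,2],97)-.005; x,y=X[m],Y[m]
        print(n,nm,m.sum(),'z',np.percentile(P[:,2],[1,50,99]).round(4),'sx',np.percentile(x,[1,99]).round(4),'sy',np.percentile(y,[1,99]).round(4),'top',x[T].mean().round(4),y[T].mean().round(4))
E
python3 fin.py
```

```text
34.65 pos [0.4984 0.0092 0.3014] rpy [ 3.142e+00  2.000e-03 -3.001e+00] F [ 0.1 -0.9 -1.5] grip 0.029 0.0
side rack 860 z [0.1062 0.1392 0.175 ] sx [-0.0489  0.0495] sy [0.0119 0.0567] top -0.0009 0.0351
side switch 150 z [0.087  0.1119 0.1325] sx [-0.0131  0.0172] sy [-0.1707 -0.1406] top -0.0094 -0.1574
side plat 3332 z [0.0968 0.1011 0.1105] sx [-0.0947  0.0936] sy [-0.1061  0.0995] top -0.0093 -0.0519
scene rack 792 z [0.1018 0.1345 0.1737] sx [-0.0436  0.0551] sy [0.004 0.063] top 0.0105 0.0402
scene switch 157 z [0.0836 0.1013 0.1301] sx [-0.0082  0.023 ] sy [-0.1666 -0.1368] top -0.002 -0.1506
scene plat 2083 z [0.0945 0.1005 0.1107] sx [-0.0909  0.0983] sy [-0.1032  0.1029] top 0.009 0.003
```

Rack stands on the platform (side: bar top 0.175, spread ±49 mm, lane centre y≈+0.037). Now the switch, which still leans to -x.

```bash
sed -i 's/^SH=.*/SH=[.5037,-.0298,8.1]/' h.py
python3 - <<'E'
from h import *
st(); x,y=s2w(-.048,-.1525); print(x,y); go(x,y,.20,188.1); go(x,y,.115,188.1)
E
```

```text
34.75 pos [0.4997 0.0094 0.3026] rpy [ 3.141  0.006 -3.001] F [ 0.2 -0.6 -1. ] grip 0.0145 0.0
0.4776663023000866 -0.18754186693477898
shift cm [  5.01 -19.19  10.22] rot [ 0.     0.006 -0.   ]
shift cm [  5.06 -19.2   18.72] rot [ 0.     0.006 -0.   ]
```

play_rows([
  [1.2, -4.5, 0, 0, 0, 0, -1],
  [2.5, -9, 1, 0, 0, 0, -1],
  [3.7, -13.5, 3, 0, 0, 0, -1],
  [5.0, -17.5, 6, 0, 0, 0, -1],
  [5.0, -19.2, 9, 0, 0, 0, -1],
])

```text
clock: 35.25
position: [0.4744, -0.1914, 0.2079]
tool_rot: [-3.14, 0.001, -3.004]
force: [1.4, 0.9, -0.8]
grip_width: -0.0
finger_force: 0.0
```

play_rows([
  [0, 0, 0, 0, 0, 0, -1],
  [0, 0, 0, 0, 0, 0, -1],
  [0, 0, 0, 0, 0, 0, -1],
  [0, 0, 0, 0, 0, 0, -1],
  [0, 0, 0, 0, 0, 0, -1],
])

```text
clock: 35.75
position: [0.4762, -0.1871, 0.209]
tool_rot: [-3.141, 0.001, -2.999]
force: [0.1, -0.3, 0.6]
grip_width: -0.0
finger_force: 0.0
```

Run:
```python
from h import *
st(); x,y=s2w(-.048,-.1525); go(x,y,.115,188.1)
```

```text
35.75 pos [ 0.4762 -0.1871  0.209 ] rpy [-3.141e+00  1.000e-03 -2.999e+00] F [ 0.1 -0.3  0.6] grip -0.0 0.0
shift cm [-0.12 -0.07  9.4 ] rot [-0.     0.001  0.001]
```

play_rows([
  [-0.1, 0, 3, 0, 0, 0, -1],
  [-0.1, 0, 6, 0, 0, 0, -1],
  [-0.1, 0, 8, 0, 0, 0, -1],
  [-0.1, 0, 9.4, 0, 0, 0, -1],
  [-0.1, 0, 9.4, 0, 0, 0, -1],
])

```text
clock: 36.25
position: [0.4762, -0.187, 0.1131]
tool_rot: [3.141, -0.002, -3.0]
force: [0.3, 0.1, -0.0]
grip_width: 0.0004
finger_force: 0.0
```

play_rows([
  [-1, 0, 0, 0, 0, 0, -1],
  [-2, 0, 0, 0, 0, 0, -1],
  [-3, 0, 0, 0, 0, 0, -1],
  [-4, 0, 0, 0, 0, 0, -1],
  [-5, 0, 0, 0, 0, 0, -1],
])

```text
clock: 36.75
position: [0.5272, -0.1803, 0.1145]
tool_rot: [-3.141, 0.0, -3.0]
force: [-3.3, 1.0, 2.3]
grip_width: 0.0
finger_force: 1.6
```

play_rows([
  [-0.1, 0, 0, 0, 0, 0, -1],
  [-0.2, 0, 0, 0, 0, 0, -1],
  [-0.3, 0, 0, 0, 0, 0, -1],
  [-0.35, 0, 0, 0, 0, 0, -1],
  [-0.4, 0, 0, 0, 0, 0, -1],
])

```text
clock: 37.25
position: [0.5298, -0.18, 0.1141]
tool_rot: [3.141, -0.001, -3.001]
force: [-2.3, -1.3, -0.7]
grip_width: -0.0002
finger_force: 0.9
```

```bash
python3 fin.py | grep -E "switch|pos"
python3 - <<'E'
from h import *
p=observe()['position']; a=np.radians(8.1); q=p[:2]-np.array(SH[:2]); print(q[0]*np.cos(a)+q[1]*np.sin(a),-q[0]*np.sin(a)+q[1]*np.cos(a))
E
```

```text
37.25 pos [ 0.5298 -0.18    0.1141] rpy [ 3.141e+00 -1.000e-03 -3.001e+00] F [-2.3 -1.3 -0.7] grip -0.0002 0.9
side switch 154 z [0.0872 0.1025 0.1906] sx [0.0008 0.0287] sy [-0.1732 -0.1446] top 0.0221 -0.1664
scene switch 103 z [0.0832 0.1012 0.1338] sx [-0.005   0.0297] sy [-0.1664 -0.1348] top 0.0267 -0.1493
0.00480080839414683 -0.15240581270668224
```

play_rows([
  [-0.1, 0, 0, 0, 0, 0, -1],
  [-0.2, 0, 0, 0, 0, 0, -1],
  [-0.3, 0, 0, 0, 0, 0, -1],
  [-0.3, 0, 0, 0, 0, 0, -1],
  [-0.3, 0, 0, 0, 0, 0, -1],
])

```text
clock: 37.85
position: [0.5334, -0.1795, 0.1143]
tool_rot: [-3.141, 0.0, -3.0]
force: [-0.2, 0.1, -0.4]
grip_width: -0.0001
finger_force: 0.3
```

play_rows([
  [-0.1, 0, 0, 0, 0, 0, -1],
  [-0.15, 0, 0, 0, 0, 0, -1],
  [-0.15, 0, 0, 0, 0, 0, -1],
  [-0.15, 0, 0, 0, 0, 0, -1],
  [-0.15, 0, 0, 0, 0, 0, -1],
])

```text
clock: 38.35
position: [0.5347, -0.1793, 0.1142]
tool_rot: [-3.142, 0.0, -3.0]
force: [-1.2, -0.6, -0.4]
grip_width: -0.0001
finger_force: 0.5
```

play_rows([
  [-0.1, 0, 0, 0, 0, 0, -1],
  [-0.2, 0, 0, 0, 0, 0, -1],
  [-0.2, 0, 0, 0, 0, 0, -1],
  [-0.2, 0, 0, 0, 0, 0, -1],
  [-0.2, 0, 0, 0, 0, 0, -1],
])

```text
clock: 38.85
position: [0.5359, -0.1792, 0.1141]
tool_rot: [3.141, -0.001, -3.001]
force: [-6.3, -0.1, 1.5]
grip_width: 0.0001
finger_force: 3.3
```

```bash
python3 fin.py | grep -E "switch|pos"
```

```text
38.85 pos [ 0.5359 -0.1792  0.1141] rpy [ 3.141e+00 -1.000e-03 -3.001e+00] F [-6.3 -0.1  1.5] grip 0.0001 3.3
side switch 181 z [0.0863 0.1014 0.1317] sx [0.0033 0.0319] sy [-0.1701 -0.1405] top 0.0275 -0.1642
scene switch 85 z [0.0835 0.1    0.1323] sx [-0.0037  0.0367] sy [-0.1684 -0.1368] top 0.0341 -0.147
```

Force rises to 6 N and the tip is at about +0.031, so the switch is at its end stop. Backing off and retreating.

play_rows([
  [1, 0, 0, 0, 0, 0, -1],
  [2.5, 0, -0.5, 0, 0, 0, -1],
  [3, 0, -4, 0, 0, 0, -1],
  [3, 0, -9, 0, 0, 0, -1],
  [3, 0, -14, 0, 0, 0, -1],
])

```text
clock: 39.45
position: [0.5061, -0.1834, 0.2559]
tool_rot: [3.142, -0.0, -3.001]
force: [1.1, 0.3, 1.2]
grip_width: 0.0
finger_force: 0.0
```

play_rows([
  [2, -1, -3, 0, 0, 0, -1],
  [4, -2, -6, 0, 0, 0, -1],
  [6, -3, -6, 0, 0, 0, -1],
  [6, -3, -6, 0, 0, 0, -1],
  [6, -3, -6, 0, 0, 0, -1],
])

```text
clock: 39.95
position: [0.4516, -0.2214, 0.3143]
tool_rot: [3.142, 0.001, -3.001]
force: [0.2, 0.2, -0.7]
grip_width: -0.0002
finger_force: 0.0
```

```bash
python3 fin.py
python3 - <<'E'
import cv2,numpy as np
a=cv2.imread('pics/f_side.png')[170:360,215:425]; b=cv2.imread('pics/f_scene.png')[180:330,215:475]
o=np.zeros((360,800,3),np.uint8); o[:360,:398]=cv2.resize(a,(398,360)); o[:231,400:800]=cv2.resize(b,(400,231)); cv2.imwrite('pics/fin.png',o)
E
```

```text
39.95 pos [ 0.4516 -0.2214  0.3143] rpy [ 3.142e+00  1.000e-03 -3.001e+00] F [ 0.2  0.2 -0.7] grip -0.0002 0.0
side rack 497 z [0.1046 0.1374 0.1742] sx [-0.0491  0.0498] sy [0.013  0.0601] top 0.0239 0.0349
side switch 260 z [0.087  0.1075 0.1316] sx [0.003  0.0324] sy [-0.1696 -0.1406] top 0.0285 -0.1559
side plat 3337 z [0.0969 0.1011 0.1106] sx [-0.0948  0.0937] sy [-0.1058  0.0994] top -0.0099 -0.0493
scene rack 786 z [0.1019 0.1342 0.1742] sx [-0.044   0.0553] sy [0.0049 0.0627] top 0.0095 0.0401
scene switch 80 z [0.0845 0.0969 0.1301] sx [-0.0014  0.0371] sy [-0.1659 -0.1353] top 0.0348 -0.1505
scene plat 2092 z [0.0949 0.1005 0.1106] sx [-0.0904  0.0983] sy [-0.1037  0.1027] top 0.0065 0.0024
```

View pics/fin.png

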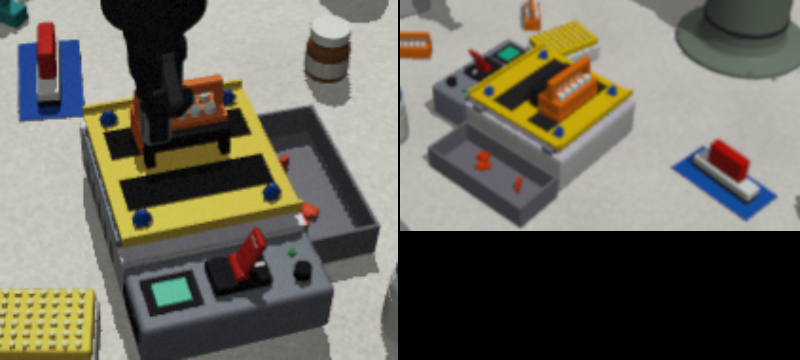

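Final views: board home, rack on its lane, switch leaning to +x (tip at about +0.031), chips in the pan, scraper upright on its mat.

```bash
python3 -c "
from h import *
print(bot.job_done())"
```

```text
the job is handed in; nothing more can be done
None
```

I've handed the job in: the three chips are in the pan, the platform is seated on all four posts, the orange rack stands on it, the switch is at its on stop and the scraper is back upright on its mat. All of this was checked in the camera views; the hand-in itself returned no verdict.

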